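Raise the shielding wall beside the source vial

TASK

Cover the source first: push the loose white plastic sleeve fully down over the vial and its spigot, without knocking the vial, until it stands on the holder's foot. Then raise the shielding wall with all the loose bricks, level, butted close and flush with its faces: complete the second course with two full bricks centred over the joints of the first and a half brick closing each end flush, then lay every full brick left over in a third course, each straight above a brick of the first course so that it bridges the joints between. Put right whatever gets knocked out of place, and leave the flask, bottles, dishes, slide box and meter alone.

Things in the scene. Friction and masses are not known exactly. Their poses are not given: they have to be found in the camera images.
- wall_base: The shielding wall as begun, fixed to the bench: a dark steel strip 50 x 304 x 6 mm with the first course of three white plastic bricks (each 50 mm wide, 100 mm long, 50 mm high) screwed on it in a line, 2 mm joints between them. Origin at the centre of the strip's underside; its y axis runs along the wall, z up. The bricks' centres lie at y = -102, 0 and +102 mm, so the two joints are at y = -51 and +51 mm, the ends of the course at y = -152 and +152 mm, and its top 56 mm up
- full_place_1 (a point): Point of the wall: where the centre of a full brick of the second course belongs, over the -y joint of the first course (wall frame y = -51 mm, 81 mm up); y axis along the wall
- full_place_2 (a point): Point of the wall: where the centre of a full brick of the second course belongs, over the +y joint of the first course (wall frame y = +51 mm, 81 mm up); y axis along the wall
- half_place_1 (a point): Point of the wall: where the centre of a half brick of the second course belongs, closing the -y end of that course flush with the end below (wall frame y = -127.5 mm, 81 mm up)
- half_place_2 (a point): Point of the wall: where the centre of a half brick of the second course belongs, closing the +y end of that course flush with the end below (wall frame y = +127.5 mm, 81 mm up)
- top_place_1 (a point): Point of the wall: where the centre of a full brick of the third course may lie, over a joint of the second course (wall frame y = -102 mm, 131 mm up)
- top_place_2 (a point): Point of the wall: where the centre of a full brick of the third course may lie, over a joint of the second course (wall frame y = 0 mm, 131 mm up)
- top_place_3 (a point): Point of the wall: where the centre of a full brick of the third course may lie, over a joint of the second course (wall frame y = 102 mm, 131 mm up)
- brick_1_centre (a point): Centre of a loose full brick: plain white plastic, 50 mm (x) by 100 mm (y, its length) by 50 mm (z), about 0.24 kg, lying on the bench, its centre 25 mm up. Three to five such bricks are there, all alike (None if absent)
- brick_2_centre (a point): Centre of a loose full brick: plain white plastic, 50 mm (x) by 100 mm (y, its length) by 50 mm (z), about 0.24 kg, lying on the bench, its centre 25 mm up. Three to five such bricks are there, all alike (None if absent)
- brick_3_centre (a point): Centre of a loose full brick: plain white plastic, 50 mm (x) by 100 mm (y, its length) by 50 mm (z), about 0.24 kg, lying on the bench, its centre 25 mm up. Three to five such bricks are there, all alike (None if absent)
- brick_4_centre (a point): Centre of a loose full brick: plain white plastic, 50 mm (x) by 100 mm (y, its length) by 50 mm (z), about 0.24 kg, lying on the bench, its centre 25 mm up. Three to five such bricks are there, all alike (None if absent)
- brick_5_centre (a point): Centre of a loose full brick: plain white plastic, 50 mm (x) by 100 mm (y, its length) by 50 mm (z), about 0.24 kg, lying on the bench, its centre 25 mm up. Three to five such bricks are there, all alike (None if absent)
- half_1_centre (a point): Centre of a loose half brick: same plastic and section, 50 mm (x) by 49 mm (y) by 50 mm (z), about 0.12 kg, centre 25 mm above the bench. There are always two
- half_2_centre (a point): Centre of a loose half brick: same plastic and section, 50 mm (x) by 49 mm (y) by 50 mm (z), about 0.12 kg, centre 25 mm above the bench. There are always two
- holder: Source holder, fixed to the bench: round bright steel foot 90 mm across and 12 mm thick, on it an upright aluminium spigot 37 mm across that tapers over its last 6 mm to 29 mm at its top, 52 mm above the bench. Origin at the centre of the foot's underside, z up along the spigot
- vial: Glass vial with a white cap standing on the spigot's top on the same axis, 22 mm across; origin at its bottom, 52 mm above the bench; its cap ends 92 mm above the bench. Fixed
- sleeve_centre (a point): Centre of the loose shield sleeve, a plain white plastic tube open at both ends, 56 mm outside and 40 mm inside diameter, 95 mm tall, 0.11 kg, standing upright on the bench; z along its bore. Fully home it stands on the holder's foot around the spigot with the vial inside it, its centre 59.5 mm above the bench
- flask: Bystander, to be left alone: clear flat culture flask with a blue cap, lying flat, 150 x 75 x 36 mm; origin at the centre of its underside
- slide_box: Bystander, to be left alone: grey plastic box for microscope slides, 87 x 102 x 35 mm; origin at the centre of its underside
- spray_bottle: Bystander, to be left alone: clear bottle with a white trigger spray head, 72 mm across, 213 mm tall; origin at the centre of its underside
- media_bottle: Bystander, to be left alone: clear bottle with a blue screw cap, 70 mm across, 150 mm tall; origin at the centre of its underside
- dishes: Bystander, to be left alone: stack of three clear round dishes, 90 mm across, 45 mm tall; origin at the centre of its underside
- meter: Bystander, to be left alone: yellow hand-held radiation meter with a black carrying handle, 100 x 190 mm, 96 mm tall over the handle; origin at the centre of its underside
Not all that is in view belongs to the job. Leave any brown or red look-alike of the part that bears brick_4_centre alone.

How it is judged (in metres and radians):
On the way, in this order (a step that is already met when the one before it is completed fails the run):
1. the sleeve is fully home around the vial, on the holder's foot (horizontal distance between sleeve_centre and holder below 0.004 m and z of sleeve_centre in the frame of holder below 0.0635 m and angle between the z axis of sleeve_centre and the z axis of holder, either way round below 0.06 rad), for 0.2 s.
2. the second course is complete: a full brick over each joint of the first course and a half brick at each end (((horizontal distance between brick_1_centre and full_place_1 below 0.008 m and z of brick_1_centre in the frame of full_place_1 between -0.006 and 0.006 m and angle between the y axis of brick_1_centre and the y axis of wall_base, either way round below 0.1 rad) or (horizontal distance between brick_2_centre and full_place_1 below 0.008 m and z of brick_2_centre in the frame of full_place_1 between -0.006 and 0.006 m and angle between the y axis of brick_2_centre and the y axis of wall_base, either way round below 0.1 rad) or (horizontal distance between brick_3_centre and full_place_1 below 0.008 m and z of brick_3_centre in the frame of full_place_1 between -0.006 and 0.006 m and angle between the y axis of brick_3_centre and the y axis of wall_base, either way round below 0.1 rad) or (horizontal distance between brick_4_centre and full_place_1 below 0.008 m and z of brick_4_centre in the frame of full_place_1 between -0.006 and 0.006 m and angle between the y axis of brick_4_centre and the y axis of wall_base, either way round below 0.1 rad) or (horizontal distance between brick_5_centre and full_place_1 below 0.008 m and z of brick_5_centre in the frame of full_place_1 between -0.006 and 0.006 m and angle between the y axis of brick_5_centre and the y axis of wall_base, either way round below 0.1 rad)) and ((horizontal distance between brick_1_centre and full_place_2 below 0.008 m and z of brick_1_centre in the frame of full_place_2 between -0.006 and 0.006 m and angle between the y axis of brick_1_centre and the y axis of wall_base, either way round below 0.1 rad) or (horizontal distance between brick_2_centre and full_place_2 below 0.008 m and z of brick_2_centre in the frame of full_place_2 between -0.006 and 0.006 m and angle between the y axis of brick_2_centre and the y axis of wall_base, either way round below 0.1 rad) or (horizontal distance between brick_3_centre and full_place_2 below 0.008 m and z of brick_3_centre in the frame of full_place_2 between -0.006 and 0.006 m and angle between the y axis of brick_3_centre and the y axis of wall_base, either way round below 0.1 rad) or (horizontal distance between brick_4_centre and full_place_2 below 0.008 m and z of brick_4_centre in the frame of full_place_2 between -0.006 and 0.006 m and angle between the y axis of brick_4_centre and the y axis of wall_base, either way round below 0.1 rad) or (horizontal distance between brick_5_centre and full_place_2 below 0.008 m and z of brick_5_centre in the frame of full_place_2 between -0.006 and 0.006 m and angle between the y axis of brick_5_centre and the y axis of wall_base, either way round below 0.1 rad)) and ((horizontal distance between half_1_centre and half_place_1 below 0.008 m and z of half_1_centre in the frame of half_place_1 between -0.006 and 0.006 m and (angle between the x axis of half_1_centre and the y axis of wall_base, either way round below 0.1 rad or angle between the y axis of half_1_centre and the y axis of wall_base, either way round below 0.1 rad or angle between the z axis of half_1_centre and the y axis of wall_base, either way round below 0.1 rad)) or (horizontal distance between half_2_centre and half_place_1 below 0.008 m and z of half_2_centre in the frame of half_place_1 between -0.006 and 0.006 m and (angle between the x axis of half_2_centre and the y axis of wall_base, either way round below 0.1 rad or angle between the y axis of half_2_centre and the y axis of wall_base, either way round below 0.1 rad or angle between the z axis of half_2_centre and the y axis of wall_base, either way round below 0.1 rad))) and ((horizontal distance between half_1_centre and half_place_2 below 0.008 m and z of half_1_centre in the frame of half_place_2 between -0.006 and 0.006 m and (angle between the x axis of half_1_centre and the y axis of wall_base, either way round below 0.1 rad or angle between the y axis of half_1_centre and the y axis of wall_base, either way round below 0.1 rad or angle between the z axis of half_1_centre and the y axis of wall_base, either way round below 0.1 rad)) or (horizontal distance between half_2_centre and half_place_2 below 0.008 m and z of half_2_centre in the frame of half_place_2 between -0.006 and 0.006 m and (angle between the x axis of half_2_centre and the y axis of wall_base, either way round below 0.1 rad or angle between the y axis of half_2_centre and the y axis of wall_base, either way round below 0.1 rad or angle between the z axis of half_2_centre and the y axis of wall_base, either way round below 0.1 rad)))), for 0.2 s.
At the end, for the whole second after the job is handed in: Sleeve upright on the holder's foot within 4 mm. Second course complete, every other full brick in a place of the third course: centres within 8 mm sideways and 6 mm in height of their places, lengths within 0.1 rad of the wall's line (half bricks may be quarter-turned); all at rest (all of step 1 and all of step 2 and ((horizontal distance between brick_1_centre and full_place_1 below 0.008 m and z of brick_1_centre in the frame of full_place_1 between -0.006 and 0.006 m and angle between the y axis of brick_1_centre and the y axis of wall_base, either way round below 0.1 rad) or (horizontal distance between brick_1_centre and full_place_2 below 0.008 m and z of brick_1_centre in the frame of full_place_2 between -0.006 and 0.006 m and angle between the y axis of brick_1_centre and the y axis of wall_base, either way round below 0.1 rad) or (horizontal distance between brick_1_centre and top_place_1 below 0.008 m and z of brick_1_centre in the frame of top_place_1 between -0.006 and 0.006 m and angle between the y axis of brick_1_centre and the y axis of wall_base, either way round below 0.1 rad) or (horizontal distance between brick_1_centre and top_place_2 below 0.008 m and z of brick_1_centre in the frame of top_place_2 between -0.006 and 0.006 m and angle between the y axis of brick_1_centre and the y axis of wall_base, either way round below 0.1 rad) or (horizontal distance between brick_1_centre and top_place_3 below 0.008 m and z of brick_1_centre in the frame of top_place_3 between -0.006 and 0.006 m and angle between the y axis of brick_1_centre and the y axis of wall_base, either way round below 0.1 rad)) and ((horizontal distance between brick_2_centre and full_place_1 below 0.008 m and z of brick_2_centre in the frame of full_place_1 between -0.006 and 0.006 m and angle between the y axis of brick_2_centre and the y axis of wall_base, either way round below 0.1 rad) or (horizontal distance between brick_2_centre and full_place_2 below 0.008 m and z of brick_2_centre in the frame of full_place_2 between -0.006 and 0.006 m and angle between the y axis of brick_2_centre and the y axis of wall_base, either way round below 0.1 rad) or (horizontal distance between brick_2_centre and top_place_1 below 0.008 m and z of brick_2_centre in the frame of top_place_1 between -0.006 and 0.006 m and angle between the y axis of brick_2_centre and the y axis of wall_base, either way round below 0.1 rad) or (horizontal distance between brick_2_centre and top_place_2 below 0.008 m and z of brick_2_centre in the frame of top_place_2 between -0.006 and 0.006 m and angle between the y axis of brick_2_centre and the y axis of wall_base, either way round below 0.1 rad) or (horizontal distance between brick_2_centre and top_place_3 below 0.008 m and z of brick_2_centre in the frame of top_place_3 between -0.006 and 0.006 m and angle between the y axis of brick_2_centre and the y axis of wall_base, either way round below 0.1 rad)) and ((horizontal distance between brick_3_centre and full_place_1 below 0.008 m and z of brick_3_centre in the frame of full_place_1 between -0.006 and 0.006 m and angle between the y axis of brick_3_centre and the y axis of wall_base, either way round below 0.1 rad) or (horizontal distance between brick_3_centre and full_place_2 below 0.008 m and z of brick_3_centre in the frame of full_place_2 between -0.006 and 0.006 m and angle between the y axis of brick_3_centre and the y axis of wall_base, either way round below 0.1 rad) or (horizontal distance between brick_3_centre and top_place_1 below 0.008 m and z of brick_3_centre in the frame of top_place_1 between -0.006 and 0.006 m and angle between the y axis of brick_3_centre and the y axis of wall_base, either way round below 0.1 rad) or (horizontal distance between brick_3_centre and top_place_2 below 0.008 m and z of brick_3_centre in the frame of top_place_2 between -0.006 and 0.006 m and angle between the y axis of brick_3_centre and the y axis of wall_base, either way round below 0.1 rad) or (horizontal distance between brick_3_centre and top_place_3 below 0.008 m and z of brick_3_centre in the frame of top_place_3 between -0.006 and 0.006 m and angle between the y axis of brick_3_centre and the y axis of wall_base, either way round below 0.1 rad)) and ((horizontal distance between brick_4_centre and full_place_1 below 0.008 m and z of brick_4_centre in the frame of full_place_1 between -0.006 and 0.006 m and angle between the y axis of brick_4_centre and the y axis of wall_base, either way round below 0.1 rad) or (horizontal distance between brick_4_centre and full_place_2 below 0.008 m and z of brick_4_centre in the frame of full_place_2 between -0.006 and 0.006 m and angle between the y axis of brick_4_centre and the y axis of wall_base, either way round below 0.1 rad) or (horizontal distance between brick_4_centre and top_place_1 below 0.008 m and z of brick_4_centre in the frame of top_place_1 between -0.006 and 0.006 m and angle between the y axis of brick_4_centre and the y axis of wall_base, either way round below 0.1 rad) or (horizontal distance between brick_4_centre and top_place_2 below 0.008 m and z of brick_4_centre in the frame of top_place_2 between -0.006 and 0.006 m and angle between the y axis of brick_4_centre and the y axis of wall_base, either way round below 0.1 rad) or (horizontal distance between brick_4_centre and top_place_3 below 0.008 m and z of brick_4_centre in the frame of top_place_3 between -0.006 and 0.006 m and angle between the y axis of brick_4_centre and the y axis of wall_base, either way round below 0.1 rad)) and ((horizontal distance between brick_5_centre and full_place_1 below 0.008 m and z of brick_5_centre in the frame of full_place_1 between -0.006 and 0.006 m and angle between the y axis of brick_5_centre and the y axis of wall_base, either way round below 0.1 rad) or (horizontal distance between brick_5_centre and full_place_2 below 0.008 m and z of brick_5_centre in the frame of full_place_2 between -0.006 and 0.006 m and angle between the y axis of brick_5_centre and the y axis of wall_base, either way round below 0.1 rad) or (horizontal distance between brick_5_centre and top_place_1 below 0.008 m and z of brick_5_centre in the frame of top_place_1 between -0.006 and 0.006 m and angle between the y axis of brick_5_centre and the y axis of wall_base, either way round below 0.1 rad) or (horizontal distance between brick_5_centre and top_place_2 below 0.008 m and z of brick_5_centre in the frame of top_place_2 between -0.006 and 0.006 m and angle between the y axis of brick_5_centre and the y axis of wall_base, either way round below 0.1 rad) or (horizontal distance between brick_5_centre and top_place_3 below 0.008 m and z of brick_5_centre in the frame of top_place_3 between -0.006 and 0.006 m and angle between the y axis of brick_5_centre and the y axis of wall_base, either way round below 0.1 rad)) and linear speed of each of brick_1, brick_2, brick_3, brick_4, brick_5, half_1, half_2, sleeve below 0.02 m/s); the robot touches nothing.
It fails at once if a bystander is moved more than 40 mm (distance of any of flask, slide_box, spray_bottle, media_bottle, dishes, meter from where it was at the start of the episode above 0.04 m).
It fails at once if the vial is pushed with more than 15 N (contact force between vial and anything else above 15 N).
Of brick_1, brick_2, brick_3, brick_4, brick_5 only 3 to 5 are there at a start; the rules pass over those that are not, and their reading is None.
At some moment in a run one of half_1, half_2, sleeve may be knocked a few centimetres aside while the robot is not near it.
It also fails if it takes over 210 s, if anything falls off the work surface, if the arm or the gripper's body presses on something with over 40 N, if the wrist force passes 120 N, or if a joint passes its speed limit or range.

ROBOT

A 6-joint arm with a two-finger parallel gripper is mounted at the origin on the work surface. World frame = base frame: x ahead of the robot, y to its left, z up, the work surface at z = 0. Lengths are in m, angles in degrees, forces in N, time in s.
With the tool pointing down it reaches from about 0.35 to 0.875 m from the base axis. Payload 4.2 kg.
Tool frame: the origin (TCP) lies at the centre of the arm's flange, where the gripper is bolted on; the fingertips stand 173 mm ahead of it and the grasp point (between the pads) lies 155 mm ahead of it; z points along the fingers, y is the direction in which the jaws open and shut (so a half turn about z gives the same grasp; the last joint's range is limited). The gripper opens to 85 mm and grips with 20 to 120 N. Pads are 22 mm wide; open, the fingers measure 114 mm over their backs; the gripper's body (76 mm by 85 mm) begins 54 mm behind the grasp point. The pads swing forward as they close: fully open they stand 13 mm farther back than shut.
Start: joints at [-58.751, 22.042, 0.453, 0, -68.411, -14.817], TCP at [0.177, -0.599, 0.405] pointing down, gripper open.
Joint ranges: [-179.83, 179.83], [-69.29, 118.12], [-61.27, 80.66], [-181.25, 117.63], [-171.15, -9.14], [-177.46, 177.46]. Speed limits (degrees/s): [159.86, 159.86, 180, 180, 180, 180].

INTERFACE

Orientations are given as [roll, pitch, yaw] about the fixed x, y, z axes, in that order (R = Rz(yaw) Ry(pitch) Rx(roll)).
In Python, from workcell import monitor, eyes, order gives the robot as it stands.
- The arm moves only by the tool carry_out, never from a script. Its argument "series" is a list of rows, each a list of 4 numbers: the shift along the world's x, y, z in cm, then the turn about the world's z in degrees. In form: [[tx, ty, tz, turn], ...]. A call has 1 to 12 rows; each row shifts and turns the pose as measured when the row begins; what a row does not reach is not made up. A row lasts 1/8 s, in which the tool goes at most 62.5 mm and 10.7 degrees, less where a joint would pass 70% of its speed; a pose out of reach is approached as far as the arm can. A call is refused whole if a number of a shift passes 6.25 or a number of a turn 10.7, either way. A call with a gripper value outside its range is refused whole. "grip" is the opening in per cent of the stroke, from 0 (shut) to 100 (fully open), set as the call begins (left out, the last holds). The fingers move at their own pace and stop on an object; "newtons" is the grip in N (left out, the last holds). Time passes only in rows, so rows that do not move let the fingers close. It gives the time, the measured TCP pose, the force and the opening at its end, in the units of the state.
- monitor.observe(): the state, without advancing time (a new reading comes with each control period).
- eyes.capture(name): name is "side" or "top"; returns the picture (420x560x3 uint8, blue, green, red); there is no depth.
- eyes.get_calibration(name): a dict with "mtx" (3x3 intrinsics, pixels), "extrinsics" (4x4, takes a point from world to camera coordinates). Camera axes: x right, y down, z forward; pixel columns grow to the right and rows downward; lengths in m; the calibration is good to about 2 mm. A picture is of the moment at which its call begins. get_calibration takes no time and is no camera call.
- order.finish_job(): hands the job in, once; it reports no verdict.
The state is a dict: "time": time; "joint_positions": joint angles; "qvel": joint speeds; "effort": joint torques, N m; "tcp_pos": TCP position; "eef_rot": TCP orientation; "contact_force": force on the tool from outside, world axes, zero at the start; "torque": the same for the moment, N m; "opening": finger opening in m.
Only numpy, scipy, OpenCV 4.12 (cv2) and the standard library are available. Lean on these libraries where they do the work, as an engineer would, in place of code of your own. Each camera call takes 0.05 s, during which the arm holds its last target. There are 200 camera calls.

## Working session

There is one attempt and no reset: what is moved stays moved. The work goes in short steps, Python scripts to look and compute and a tool call to move; the robot and the scene stay as the last step left them, time stands still between calls to the robot, and variables do not carry over. Pictures are saved under pics/ and viewed, about 12 in all and at most 16, crops included, and the job is handed in when it is done.

Besides the shell and the picture viewer there is one more tool, called in YAML: its name, and indented under it one key for each argument. carry_out: Moves the arm, as the interface text tells. Its arguments: {"type":"object","properties":{"series":{"type":"array","items":{"type":"array","items":{"type":"number"}}},"grip":{"type":"number"},"newtons":{"type":"number"}},"required":["series"]}

```bash
mkdir -p pics; ls
python3 - <<'E'
from workcell import monitor, eyes, order
import cv2, numpy as np
print(monitor.observe())
for n in("top","side"):
    im=eyes.capture(n); cv2.imwrite(f"pics/{n}0.png",im)
    c=eyes.get_calibration(n); print(n,np.round(c["mtx"],2).tolist(),np.round(c["extrinsics"],4).tolist())
E
```

```text
pics
{'time': 0.0, 'joint_positions': array([-5.87509347e+01,  2.20910187e+01,  3.78209779e-01, -2.99209632e-02,
       -6.84109033e+01, -1.48159801e+01]), 'qvel': array([ 0.06081189, -0.01708907,  0.01346119, -0.02971227,  0.00079546,
       -0.0146475 ]), 'effort': array([ 7.16952254e-04, -3.92284584e+01,  1.88399273e+01,  4.18618485e+00,
       -4.65599354e-03, -1.21786681e-05]), 'tcp_pos': array([ 0.17677688, -0.59925628,  0.40360531]), 'eef_rot': array([ 1.79873290e+02, -4.76195259e-03, -1.63577949e+02]), 'contact_force': array([0.78391649, 0.6268622 , 0.28960456]), 'torque': array([0.05137737, 0.02224196, 0.0445616 ]), 'opening': 0.08581864799425694}
top [[400.62, 0.0, 282.52], [0.0, 400.62, 203.6], [0.0, 0.0, 1.0]] [[-0.0167, -0.9999, -0.0037, 0.0505], [-0.9913, 0.017, -0.1308, 0.4955], [0.1309, 0.0015, -0.9914, 1.3646], [0.0, 0.0, 0.0, 1.0]]
side [[472.59, 0.0, 278.26], [0.0, 472.59, 209.67], [0.0, 0.0, 1.0]] [[-0.8375, -0.5464, 0.0046, 0.4375], [-0.3471, 0.5254, -0.7768, 0.2544], [0.4221, -0.6522, -0.6297, 1.2308], [0.0, 0.0, 0.0, 1.0]]
```

View pics/top0.png

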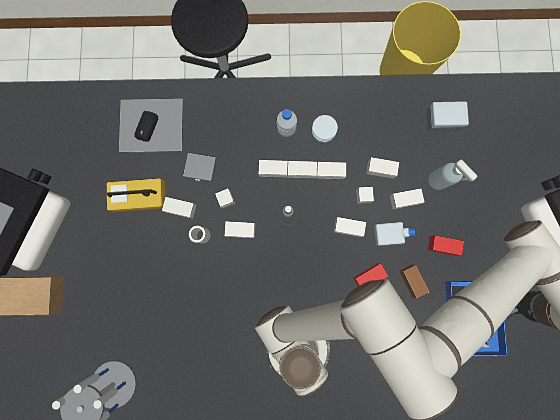

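View pics/side0.png

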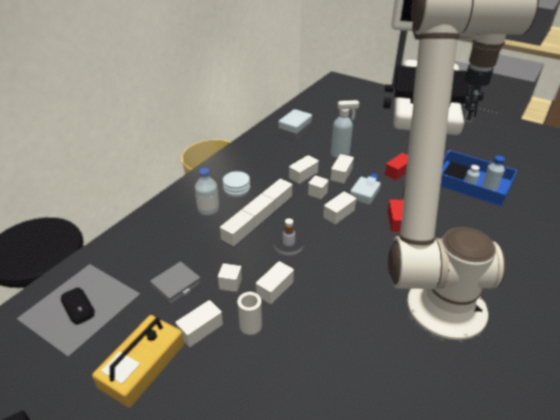

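```bash
cat > h.py <<'E'
import cv2, numpy as np
from workcell import monitor, eyes, order
def cal(n):
    c=eyes.get_calibration(n); K=np.array(c["mtx"]);E=np.array(c["extrinsics"]);return K,E[:3,:3],E[:3,3]
def plane(n,uv,z):
    K,R,t=cal(n); uv=np.atleast_2d(np.asarray(uv,float))
    d=np.c_[uv,np.ones(len(uv))]@np.linalg.inv(K).T@R; C=-R.T@t
    return (C+d*((z-C[2])/d[:,2])[:,None])[:,:2]
def proj(n,P):
    K,R,t=cal(n); q=(np.atleast_2d(P)@R.T+t)@K.T; return q[:,:2]/q[:,2:]
E
python3 - <<'E'
from h import *
im=cv2.imread("pics/top0.png"); g=im.min(2)
for n in("top","side"):
    K,R,t=cal(n); print(n,-R.T@t)
cs=dict(w=(302,169),b1=(178,208),b2=(239,229),b3=(350,227),b4=(383,167),b5=(407,198),h1=(224,198),h2=(366,195))
np.set_printoptions(linewidth=200)
for k,(u,v) in cs.items():
    p=g[v-14:v+15,u]; print(k,"col",p,"row",g[v,u-22:u+23])
cv2.imwrite("pics/z0.png",cv2.resize(im[150:250,150:430],None,fx=2.85,fy=2.85,interpolation=cv2.INTER_CUBIC))
E
```

```text
top [0.31338555 0.04007921 1.41789674]
side [-0.06474304  0.90814495  0.97061079]
w col [ 74  78  81  81  76  62 205 230 226 224 223 225 224 224 226 224 224 225 226 245 145 113 129  66  78  79  82  78  81] row [224 224 226 224 224 228 237  73 241 228 225 223 223 224 223 225 224 224 223 225 225 224 226 226 225 225 224 227 225 226 225 225 226 225 227 230 204 125 234 227 226 225 223 224 225]
b1 col [ 76  77  76  76  70  75 244 224 219 221 218 221 219 221 220 221 221 222 224 232 208  98  74  75  81  76  77  74  79] row [ 45  48  39  60  50  42 183 234 224 222 221 222 221 221 219 220 220 222 222 221 219 222 220 222 220 223 222 222 222 222 220 220 221 223 226 247  78 110 112 109  72  79  81  79  75]
b2 col [ 80  78  77  81  81  70  51 251 230 226 226 225 224 224 226 227 225 225 226 227 233 219 102  71  76  77  77  77  76] row [ 78  77  84  81  75  77  72  30 255 231 227 224 226 226 225 226 225 227 226 225 226 226 226 226 227 225 226 226 227 226 226 226 227 227 228 231 253  82  82  76  76  79  83  80  77]
b3 col [ 78  85  87  86  78  62 198 236 230 229 228 228 228 228 229 229 230 230 228 23
[... 768 characters left out ...]
6 226 223 225 226 225 226 225 226 227 225 229 234 209  72  71  77  81  80  77]
h1 col [ 76  75  77  78  62 105 236 226 224 223 222 223 224 221 224 222 223 225 224 230 251 136 111 106  73  75  85  82  82] row [ 76  80  84  74  79  80  77  73  78  76  74  78  73  71  65 253 230 224 221 223 222 223 224 223 223 224 224 224 227 239 132  88  74  80  77  84  79  75  72  77  80  73  75  81  78]
h2 col [ 80  84  83  82  74  55 249 231 226 228 227 227 228 226 226 228 228 228 231 249 142 117  81  78  79  84  82  81  82] row [ 80  81  82  79  80  75  83  81  79  83  80  77  95 108  98 204 236 229 226 227 227 229 226 226 228 226 227 229 247 130  68  81  81  81  80  85  81  78  83  83  86  85  79  84  82]
```

View pics/z0.png

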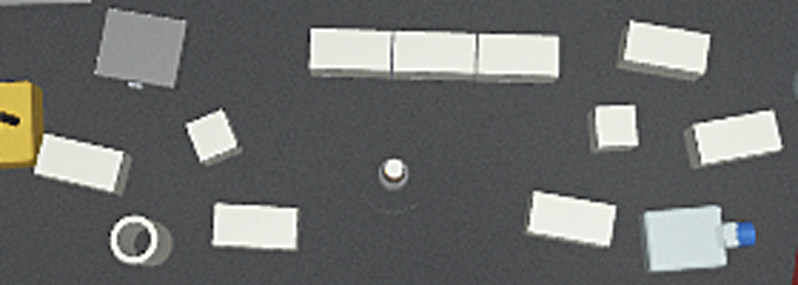

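```bash
cat >> h.py <<'E'
def tops(im,z=None,amin=80):
    """bright top faces in the top view -> list of (u,v,area,L,W,angle of long axis deg, x,y) cast on height z"""
    s=6; g=cv2.resize(im.min(2).astype(np.float32),None,fx=s,fy=s,interpolation=cv2.INTER_LINEAR)
    m=(g>160).astype(np.uint8); n,l,st,ce=cv2.connectedComponentsWithStats(m)
    out=[]
    for i in range(1,n):
        if not amin*s*s<st[i,4]<2500*s*s: continue
        c=max(cv2.findContours((l==i).astype(np.uint8),cv2.RETR_EXTERNAL,cv2.CHAIN_APPROX_NONE)[0],key=len)[:,0].astype(float)
        c=(c+.5)/s-.5; zz=z if z is not None else .05
        w=plane("top",c,zz).astype(np.float32); M=cv2.moments((w*1000).reshape(-1,1,2))
        cx,cy=M["m10"]/M["m00"]/1000,M["m01"]/M["m00"]/1000
        r=cv2.minAreaRect(w*1000); b=cv2.boxPoints(r); e=[b[1]-b[0],b[2]-b[1]]; e=max(e,key=np.linalg.norm)
        a=(np.degrees(np.arctan2(e[1],e[0]))+90)%180-90
        u=(ce[i]+.5)/s-.5
        out.append((u[0],u[1],M["m00"],max(r[1]),min(r[1]),a,cx*1000,cy*1000))
    return out
def show(im,z=None,box=(0.35,0.9,-.6,.6)):
    for o in tops(im,z):
        if box[0]<o[6]/1000<box[1] and box[2]<o[7]/1000<box[3]: print("px %.0f %.0f area %.0f L %.1f W %.1f ang %.1f xy mm %.1f %.1f"%o)
E
python3 - <<'E'
from h import *
im=cv2.imread("pics/top0.png"); show(im,.05); print("wall z .056"); show(im,.056,(.55,.75,-.2,.25)); print("sleeve z .095"); show(im,.095,(.4,.6,-.0,.4))
print(plane("top",[[288.2,211]],.092))
E
```

```text
px 450 113 area 10014 L 121.0 W 84.8 ang 89.7 xy mm 807.5 -558.0
px 287 121 area 2221 L 67.9 W 58.8 ang 89.0 xy mm 787.6 22.7
px 324 128 area 6564 L 97.5 W 87.8 ang -12.9 xy mm 762.0 -110.0
px 384 166 area 4878 L 100.6 W 51.7 ang 79.0 xy mm 619.4 -312.3
px 467 170 area 1953 L 82.8 W 25.3 ang 40.4 xy mm 602.3 -599.8
px 302 168 area 14760 L 304.4 W 52.1 ang 87.1 xy mm 618.4 -27.8
px 366 194 area 2354 L 51.7 W 49.7 ang 2.5 xy mm 523.4 -245.8
px 224 197 area 2360 L 51.5 W 50.0 ang 22.3 xy mm 520.1 244.4
px 408 198 area 4874 L 100.6 W 51.7 ang -80.2 xy mm 507.2 -392.0
px 177 207 area 4858 L 100.9 W 51.2 ang 75.8 xy mm 489.7 404.9
px 350 226 area 4899 L 100.8 W 51.6 ang 78.7 xy mm 411.7 -187.8
px 239 229 area 4859 L 101.3 W 51.2 ang 85.7 xy mm 409.0 192.1
px 391 233 area 6719 L 108.7 W 72.2 ang -86.3 xy mm 386.0 -326.0
px 197 234 area 2492 L 56.3 W 55.8 ang 0.5 xy mm 395.7 337.0
wall z .056
px 302 168 area 14631 L 303.1 W 51.9 ang 87.1 xy mm 617.1 -27.5
sleeve z .095
px 224 197 area 2207 L 49.8 W 48.3 ang 22.3 xy mm 513.3 237.7
px 177 207 area 4543 L 97.6 W 49.5 ang 75.8 xy mm 483.9 392.9
px 239 229 area 4545 L 98.0 W 49.5 ang 85.7 xy mm 405.8 187.1
[[0.46324631 0.02352622]]
```

Run:
```python
from h import *
a=cv2.imread("pics/top0.png")[190:230,268:308]; b=cv2.imread("pics/side0.png")[210:260,265:315]
s=cv2.imread("pics/side0.png")[280:340,225:285]
f=lambda x,g:cv2.resize(np.clip(x.astype(float)*g,0,255).astype(np.uint8),(380,380),interpolation=cv2.INTER_CUBIC)
cv2.imwrite("pics/z1.png",np.hstack([f(a,1.6),f(b,1.3)]))
im=cv2.imread("pics/top0.png"); np.set_printoptions(linewidth=200)
print(im[204:222,281:297].min(2))
show(im,.095,(.37,.42,.3,.36))
```

```text
[[ 77  80  77  81  79  82  66  63  75  76  78  77  79  77  78  76]
 [ 77  77  77  71  61  70  71  93  63  65  69  77  80  80  79  80]
 [ 78  81  73  70 103 206 248 248 229 174  79  72  76  70  77  75]
 [ 72  73  69 123 166 242 236 235 236 249 127  84  67  77  76  79]
 [ 74  72 101 107 209 238 230 229 230 245 174 134  71  73  77  78]
 [ 77  69 135  85 210 238 230 228 230 244 103 146  86  76  80  81]
 [ 80  70 147  58 165 247 235 233 236 254 118 149  88  73  74  77]
 [ 75  73 146  93  52 203 253 249 255 174  50 153  92  78  80  77]
 [ 74  73 132 123  56  55 105 140 111  51  90 158  78  71  75  82]
 [ 77  74 104 150 125  61  48  47  34  96 169 124  67  78  78  76]
 [ 74  73  90 116 153 147 130 128 119 168 137  92  69  72  77  79]
 [ 81  77  70  93 118 131 134 135 131 120  92  74  79  75  82  76]
 [ 76  78  76  78  88 108 108 110  98  93  73  75  79  79  73  76]
 [ 77  75  77  75  71  75  71  71  76  76  76  76  79  75  78  82]
 [ 74  77  78  80  73  75  77  78  75  78  72  74  78  76  75  76]
 [ 76  81  73  79  76  80  75  79  74  75  75  76  77  77  78  74]
 [ 79  71  80  79  77  71  80  75  77  80  75  73  76  75  74  78]
 [ 76  77  76  80  76  78  72  73  79  74  77  79  78  73  77  85]]
px 197 234 area 2330 L 54.5 W 53.9 ang 0.5 xy mm 393.0 327.2
```

View pics/z1.png

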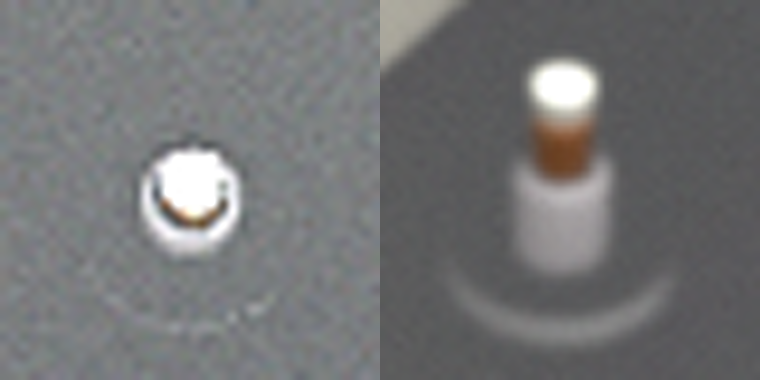

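Run:
```python
from h import *
im=cv2.imread("pics/top0.png")
for o in tops(im,.092,20):
    if abs(o[0]-288)<8 and abs(o[1]-209)<8: print(o)
print("side cap",plane("side",[[289.0,221.4]],.092))
# spigot ring outer left/right in top, z .046
print(plane("top",[[282.6,210],[293.0,210]],.046))
s=cv2.imread("pics/side0.png")[285:340,225:285].min(2)
# sleeve rim in side view, bright >.. centroid check
print("sleeve predicted side px",proj("side",[[.393,.327,.095],[.393,.327,0]]), "holder", proj("side",[[.465,.0235,.092],[.465,.0235,0]]))
```

```text
(np.float64(287.80302390998594), np.float64(208.5304500703235), 350.4665544452582, 21.402877807617188, 21.332595825195312, np.float32(71.90761), 471.5559449810007, 24.706149053147865)
side cap [[0.46932713 0.02583596]]
[[0.47224302 0.04218667]
 [0.47163029 0.0063473 ]]
sleeve predicted side px [[248.8776332  300.52246422]
 [250.18695757 325.40204912]] holder [[290.71303689 221.49850301]
 [290.05922759 244.93813745]]
```

Seen so far: five full white bricks at px (178,208), (239,229), (350,227), (383,167) and (407,198), and two halves at (224,198) and (366,195). The sleeve is at (197,234), the holder and vial at (288,209), and the wall at (302,168). The red blocks at (446,245) and (371,275), the brown one at (414,281) and the grey box at (199,166) look similar and will be left alone. I'll take the sleeve first.

carry_out:
  series:
    - [3.4,5,0,0]
    - [3.4,5,0,0]
    - [3.4,5,0,0]
    - [3.4,5,0,0]
    - [3.4,5,0,0]
    - [3.4,5,0,0]
    - [3.4,5,0,0]
    - [3.4,5,0,0]
    - [0,5.8,0,0]
    - [0,5.8,0,0]
    - [-0.5,5.8,0,0]
    - [-0.5,5.8,0,0]
  grip: 100
  newtons: 40

```text
time: 1.6
tcp_pos: [0.4429, 0.0509, 0.398]
eef_rot: [179.6, -0.2, -164.1]
contact_force: [1.4, -0.8, -0.2]
opening: 0.0855
```

carry_out:
  series:
    - [-1,5.5,0,0]
    - [-1,5.5,0,0]
    - [-1,5.5,0,0]
    - [-1,5.5,0,0]
    - [-1,5.5,-2,0]
    - [0,0.1,-4,0]
    - [0,0,-3,0]
    - [0,0,0,0]

```text
time: 2.6
tcp_pos: [0.3873, 0.34, 0.3044]
eef_rot: [179.6, -0.3, -163.6]
contact_force: [-0.9, -1.1, 0.8]
opening: 0.0855
```

carry_out:
  series:
    - [0.57,-1.28,0,0]
    - [0,0,0,0]
    - [0,0,-2.5,0]
    - [0,0,-2.5,0]
    - [0,0,-2.4,0]
    - [0,0,0,0]

```text
time: 3.35
tcp_pos: [0.3962, 0.3261, 0.2371]
eef_rot: [179.0, 0.5, -163.8]
contact_force: [-0.0, -0.1, 0.3]
opening: 0.0854
```

```bash
cat >> h.py <<'E'
from scipy.spatial.transform import Rotation as Ro
def gp(target=None,yaw=None):
    s=monitor.observe(); R=Ro.from_euler("xyz",s["eef_rot"],degrees=True)
    g=np.array(s["tcp_pos"])+R.apply([0,0,.155]); print("t %.2f tcp"%s["time"],np.round(s["tcp_pos"],4),"rot",np.round(s["eef_rot"],2),"grasp",np.round(g,4),"F",np.round(s["contact_force"],1),"open %.4f"%s["opening"],"J",np.round(s["joint_positions"],1))
    if target is not None: print("need cm",np.round((np.array(target)-s["tcp_pos"][:len(target)])*100,2),"by grasp",np.round((np.array(target)-g[:len(target)])*100,2))
    if yaw is not None: print("turn",round((yaw-s["eef_rot"][2]+90)%180-90,2))
    return g
E
python3 -c "
from h import *
gp((.393,.327)); gp((.393,.327))"
```

```text
t 3.35 tcp [0.3962 0.3261 0.2371] rot [ 179.03    0.53 -163.77] grasp [0.3968 0.329  0.0821] F [-0.  -0.1  0.3] open 0.0854 J [  57.5   22.2  -27.4   -0.6  -39.4 -130.8]
need cm [-0.32  0.09] by grasp [-0.38 -0.2 ]
t 3.35 tcp [0.3962 0.3261 0.2371] rot [ 179.03    0.53 -163.77] grasp [0.3968 0.329  0.0821] F [-0.  -0.1  0.3] open 0.0854 J [  57.5   22.2  -27.4   -0.6  -39.4 -130.8]
need cm [-0.32  0.09] by grasp [-0.38 -0.2 ]
```

carry_out:
  series:
    - [-0.35,0,-0.6,0]
    - [0,0,0,0]
    - [0,0,0,0]

```text
time: 3.72
tcp_pos: [0.3934, 0.3268, 0.2343]
eef_rot: [178.8, 0.9, -163.8]
contact_force: [0.2, 0.2, 0.1]
opening: 0.0854
```

```bash
python3 -c "
from h import *
gp((.393,.327,.075))
cv2.imwrite('pics/t1.png',eyes.capture('top'))
gp((.393,.327,.075))"
```

```text
t 3.73 tcp [0.3934 0.3268 0.2343] rot [ 178.79    0.86 -163.77] grasp [0.3947 0.3306 0.0793] F [0.2 0.2 0.1] open 0.0854 J [  57.8   22.3  -27.9   -0.5  -38.4 -131.2]
need cm [ -0.04   0.02 -15.93] by grasp [-0.17 -0.36 -0.43]
t 3.77 tcp [0.3934 0.3268 0.2342] rot [ 178.79    0.84 -163.77] grasp [0.3946 0.3305 0.0793] F [-0.2  0.2  1.3] open 0.0856 J [  57.8   22.3  -27.9   -0.5  -38.4 -131.2]
need cm [ -0.04   0.02 -15.92] by grasp [-0.16 -0.35 -0.43]
```

carry_out:
  series:
    - [-0.15,-0.3,-0.4,0]
    - [0,0,0,0]

```text
time: 4.03
tcp_pos: [0.3917, 0.3236, 0.2304]
eef_rot: [178.8, 0.9, -163.8]
contact_force: [0.2, -0.6, -0.2]
opening: 0.0852
```

carry_out:
  series:
    - [0,0,0,0]
    - [0,0,0,0]
    - [0,0,0,0]
    - [0,0,0,0]
    - [0,0,0,0]
    - [0,0,0,0]
  grip: 0
  newtons: 40

```text
time: 4.78
tcp_pos: [0.3919, 0.3237, 0.2306]
eef_rot: [178.8, 0.9, -163.8]
contact_force: [-0.2, 0.2, 1.4]
opening: 0.0541
```

```bash
python3 -c "
from h import *
gp((.393,.327,.075))"
```

```text
t 4.78 tcp [0.3919 0.3237 0.2306] rot [ 178.78    0.88 -163.75] grasp [0.3933 0.3276 0.0757] F [-0.2  0.2  1.4] open 0.0541 J [  57.8   22.3  -28.6   -0.5  -37.6 -131.1]
need cm [  0.11   0.33 -15.56] by grasp [-0.03 -0.06 -0.07]
```

carry_out:
  series:
    - [0,0,2,0]
    - [0,0,3,0]
    - [0,0,3,0]
    - [0,0,3,0]
    - [0,0,1,0]
    - [1.6,-6,0,0]
    - [1.6,-6,0,0]
    - [1.6,-6,0,0]
    - [1.6,-6,0,0]
    - [1.2,-4,0,0]
    - [0,0,0,0]
    - [0,0,0,0]

```text
time: 6.28
tcp_pos: [0.465, 0.0362, 0.3448]
eef_rot: [178.9, -0.1, -163.8]
contact_force: [0.2, 0.8, -0.1]
opening: 0.0545
```

```bash
python3 -c "
from h import *
gp((.471,.0246,.195))
im=eyes.capture('top');cv2.imwrite('pics/t2.png',im)
s=eyes.capture('side');cv2.imwrite('pics/s2.png',s)
cv2.imwrite('pics/v2.png',np.hstack([cv2.resize(im[150:270,230:350],(400,400)),cv2.resize(s[120:280,210:370],(400,400))]))"
```

```text
t 6.28 tcp [0.465  0.0362 0.3448] rot [ 1.7892e+02 -5.0000e-02 -1.6377e+02] grasp [0.464  0.039  0.1898] F [ 0.2  0.8 -0.1] open 0.0545 J [ 24.2   9.9 -25.6  -1.3 -54.4 -97.2]
need cm [  0.6   -1.16 -14.98] by grasp [ 0.7  -1.44  0.52]
```

View pics/v2.png

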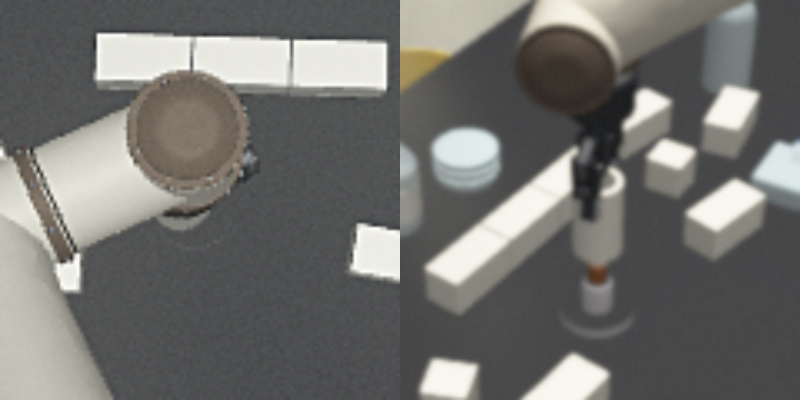

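carry_out:
  series:
    - [0.7,-1.44,0,0]
    - [0,0,0,0]
    - [0,0,-0.6,0]
    - [0,0,-0.6,0]
    - [0,0,0,0]
    - [0,0,0,0]

```text
time: 7.12
tcp_pos: [0.4722, 0.0239, 0.3318]
eef_rot: [178.9, -0.1, -163.4]
contact_force: [0.1, -0.3, -1.5]
opening: 0.0545
```

```bash
python3 -c "
from h import *
gp((.471,.0246,.195))"
```

```text
t 7.12 tcp [0.4722 0.0239 0.3318] rot [ 1.7891e+02 -6.0000e-02 -1.6340e+02] grasp [0.4712 0.0266 0.1768] F [ 0.1 -0.3 -1.5] open 0.0545 J [ 22.3  11.5 -25.8  -1.4 -52.7 -94.9]
need cm [ -0.12   0.07 -13.68] by grasp [-0.02 -0.2   1.82]
```

carry_out:
  series:
    - [0,-0.2,0,0]
    - [0,0,-0.7,0]
    - [0,0,-0.7,0]
    - [0,0,-0.7,0]
    - [0,0,-0.7,0]
    - [0,0,-0.7,0]
    - [0,0,-0.7,0]
    - [0,0,0,0]
    - [0,0,0,0]

```text
time: 8.25
tcp_pos: [0.4722, 0.0218, 0.2865]
eef_rot: [178.9, -0.1, -163.4]
contact_force: [0.1, 0.2, -1.1]
opening: 0.054
```

```bash
python3 -c "
from h import *
gp((.471,.0246,.195))
s=eyes.capture('side');im=eyes.capture('top')
cv2.imwrite('pics/v3.png',np.hstack([cv2.resize(im[170:250,248:328],(400,400)),cv2.resize(s[180:260,250:330],(400,400))]))"
```

```text
t 8.25 tcp [0.4722 0.0218 0.2865] rot [ 1.7892e+02 -1.0000e-01 -1.6339e+02] grasp [0.4711 0.0245 0.1315] F [ 0.1  0.2 -1.1] open 0.0540 J [ 22.1  14.9 -29.1  -1.5 -46.  -94.4]
need cm [-0.12  0.28 -9.15] by grasp [-0.01  0.01  6.35]
```

View pics/v3.png

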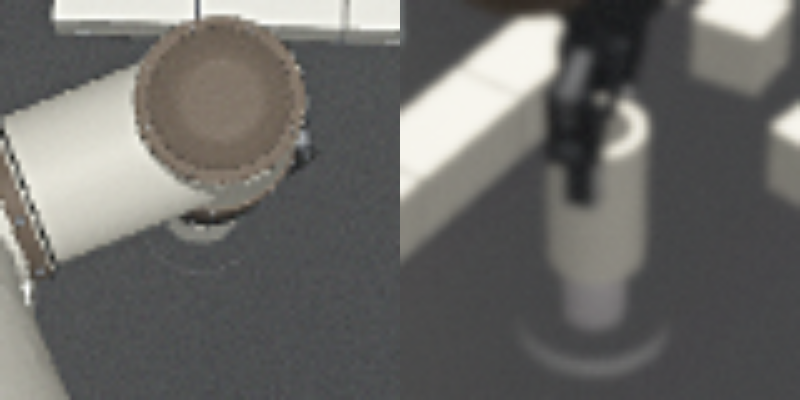

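The sleeve is well centred over the spigot: sleeve axis at about 598 and spigot at about 595 in the zoomed side view. I'll go on down.

carry_out:
  series:
    - [0,0,-0.5,0]
    - [0,0,-0.5,0]
    - [0,0,-0.5,0]
    - [0,0,-0.5,0]
    - [0,0,0,0]

```text
time: 8.98
tcp_pos: [0.4721, 0.0217, 0.2654]
eef_rot: [178.9, -0.1, -163.4]
contact_force: [-1.4, -0.9, -0.1]
opening: 0.0541
```

```bash
python3 -c "
from h import *
gp((.471,.0246,.195))"
```

```text
t 8.97 tcp [0.4721 0.0217 0.2654] rot [ 1.7891e+02 -7.0000e-02 -1.6340e+02] grasp [0.4711 0.0245 0.1104] F [-1.4 -0.9 -0.1] open 0.0541 J [ 22.1  16.7 -30.5  -1.6 -42.8 -94.3]
need cm [-0.11  0.29 -7.04] by grasp [-0.01  0.01  8.46]
```

carry_out:
  series:
    - [0,0,-0.5,0]
    - [0,0,-0.5,0]
    - [0,0,-0.5,0]
    - [0,0,-0.4,0]
    - [0,0,-0.2,0]
    - [0,0,-0.2,0]
    - [0,0,0,0]

```text
time: 9.85
tcp_pos: [0.4726, 0.022, 0.2435]
eef_rot: [179.0, 0.0, -163.3]
contact_force: [-0.4, 0.5, -1.2]
opening: 0.054
```

carry_out:
  series:
    - [0,0,0,0]
    - [0,0,0,0]
    - [0,0,0,0]
    - [0,0,0,0]
  grip: 100

```text
time: 10.35
tcp_pos: [0.473, 0.0221, 0.2436]
eef_rot: [179.0, 0.1, -163.3]
contact_force: [-0.2, -0.0, -0.2]
opening: 0.0852
```

```bash
python3 -c "
from h import *
gp((.471,.0246,.195))"
```

```text
t 10.35 tcp [0.473  0.0221 0.2436] rot [ 1.7897e+02  7.0000e-02 -1.6329e+02] grasp [0.4724 0.0248 0.0886] F [-0.2 -0.  -0.2] open 0.0852 J [ 22.1  18.7 -31.7  -1.6 -39.4 -94.1]
need cm [-0.2   0.25 -4.86] by grasp [-0.14 -0.02 10.64]
```

carry_out:
  series:
    - [0,0,2,0]
    - [0,0,3,0]
    - [0,0,5,0]
    - [-1,2.5,0,9.9]
    - [-1,2.5,0,9.9]
    - [-1,2.5,0,9.9]
    - [-1,2.5,0,9.9]
    - [-1,2.5,0,9.9]
    - [-1,2.5,0,9.9]
    - [-0.4,2,0,9.6]
    - [0,0,0,0]

```text
time: 11.72
tcp_pos: [0.406, 0.1964, 0.3461]
eef_rot: [179.1, 0.0, -92.2]
contact_force: [-0.2, 0.0, -0.4]
opening: 0.0853
```

```bash
python3 -c "
from h import *
gp((.409,.1921,.03),85.7)
im=eyes.capture('top');cv2.imwrite('pics/t4.png',im)
s=eyes.capture('side');cv2.imwrite('pics/s4.png',s)
gp((.409,.1921,.03),85.7)
show(im,.05);print('sleeve');show(im,.107,(.44,.5,0,.05))"
```

```text
t 11.72 tcp [0.406  0.1964 0.3461] rot [ 1.7907e+02  2.0000e-02 -9.2160e+01] grasp [0.4035 0.1965 0.1911] F [-0.2  0.  -0.4] open 0.0853 J [ 46.3   8.5 -27.4  -0.9 -54.8 -48. ]
need cm [  0.3   -0.43 -31.61] by grasp [  0.55  -0.44 -16.11]
turn -2.14
t 11.82 tcp [0.4061 0.1953 0.346 ] rot [179.04  -0.   -92.32] grasp [0.4035 0.1954 0.191 ] F [ 0.2 -0.3 -0. ] open 0.0854 J [ 46.2   8.4 -27.4  -0.9 -54.8 -48. ]
need cm [  0.29  -0.32 -31.6 ] by grasp [  0.55  -0.33 -16.1 ]
turn -1.98
px 450 113 area 10035 L 121.3 W 84.8 ang 89.7 xy mm 807.5 -557.9
px 287 121 area 2256 L 68.5 W 59.4 ang 89.0 xy mm 787.8 22.9
px 324 128 area 6597 L 97.5 W 87.6 ang -12.8 xy mm 761.9 -109.9
px 384 166 area 4888 L 100.7 W 51.8 ang 78.6 xy mm 619.4 -312.3
px 467 170 area 1965 L 83.0 W 25.3 ang 40.2 xy mm 602.3 -599.7
px 302 168 area 14801 L 304.5 W 52.1 ang 87.1 xy mm 618.4 -27.8
px 366 194 area 2356 L 51.8 W 49.9 ang 2.1 xy mm 523.4 -245.8
px 225 195 area 1574 L 50.2 W 49.7 ang -67.9 xy mm 527.5 242.0
px 408 198 area 4882 L 100.8 W 51.7 ang -80.3 xy mm 507.2 -392.0
px 177 207 area 4869 L 101.2 W 51.1 ang 75.8 xy mm 489.7 404.9
px 288 208 area 2568 L 57.6 W 57.5 ang -68.1 xy mm 477.3 24.0
px 350 226 area 4908 L 100.9 W 51.7 ang 78.8 xy mm 411.7 -187.8
px 195 239 area 10080 L 124.7 W 108.4 ang -44.0 xy mm 376.1 341.5
px 246 230 area 2457 L 62.7 W 51.3 ang 86.9 xy mm 405.5 168.2
px 391 233 area 6738 L 108.8 W 72.3 ang -85.8 xy mm 386.0 -326.0
sleeve
px 288 208 area 2358 L 55.2 W 55.1 ang -68.1 xy mm 470.5 24.6
```

carry_out:
  series:
    - [0.55,-0.35,0,-2]
    - [0,0,-1.5,0]
    - [0,0,-1.5,0]
    - [0,0,-1.5,0]
    - [0,0,-1.5,0]
    - [0,0,-1.5,0]
    - [0,0,-1.5,0]
    - [0,0,-1.5,0]
    - [0,0,0,0]
    - [0,0,0,0]

```text
time: 13.08
tcp_pos: [0.4165, 0.1838, 0.2387]
eef_rot: [179.1, 0.0, -96.3]
contact_force: [0.7, -0.6, 0.1]
opening: 0.0856
```

```bash
python3 -c "
from h import *
gp((.409,.1921,.03),85.7)"
```

```text
t 13.07 tcp [0.4165 0.1838 0.2387] rot [ 1.7915e+02  3.0000e-02 -9.6280e+01] grasp [0.4142 0.1842 0.0837] F [ 0.7 -0.6  0.1] open 0.0856 J [ 44.2  17.8 -34.5  -1.1 -38.2 -49.6]
need cm [ -0.75   0.83 -20.87] by grasp [-0.52  0.79 -5.37]
turn 1.98
```

carry_out:
  series:
    - [-0.5,0.75,0,2]
    - [0,0,0,0]
    - [0,0,-1.3,0]
    - [0,0,-1.3,0]
    - [0,0,-1.3,0]
    - [0,0,-0.8,0]
    - [0,0,-0.5,0]
    - [0,0,0,0]
    - [0,0,0,0]

```text
time: 14.2
tcp_pos: [0.4112, 0.1918, 0.1837]
eef_rot: [179.2, 0.1, -94.2]
contact_force: [-0.3, 0.7, 0.5]
opening: 0.0854
```

```bash
python3 -c "
from h import *
gp((.409,.1921,.03),85.7)"
```

```text
t 14.20 tcp [0.4112 0.1918 0.1837] rot [ 1.792e+02  7.000e-02 -9.417e+01] grasp [0.4091 0.1922 0.0287] F [-0.3  0.7  0.5] open 0.0854 J [ 45.4  23.5 -37.5  -1.3 -29.5 -48.4]
need cm [ -0.22   0.03 -15.37] by grasp [-0.01 -0.01  0.13]
turn -0.13
```

carry_out:
  series:
    - [0,0,0,0]
    - [0,0,0,0]
    - [0,0,0,0]
    - [0,0,0,0]
    - [0,0,0,0]
    - [0,0,0,0]
  grip: 0

```text
time: 14.95
tcp_pos: [0.4113, 0.192, 0.1846]
eef_rot: [179.3, 0.2, -94.2]
contact_force: [-0.7, 0.3, -0.1]
opening: 0.0496
```

carry_out:
  series:
    - [0,0,1.5,0]
    - [0,0,3,0]
    - [0,0,4,0]
    - [0,0,4,0]
    - [0,0,2,0]
    - [3.4,-2.7,0,0.7]
    - [3.4,-2.7,0,0]
    - [3.4,-2.7,0,0]
    - [3.4,-2.7,0,0]
    - [3.4,-2.7,0,0]
    - [3,-2.4,0,0]
    - [0,0,0,0]

```text
time: 16.45
tcp_pos: [0.6125, 0.0252, 0.3267]
eef_rot: [178.4, -0.1, -93.5]
contact_force: [-1.6, 1.4, -2.4]
opening: 0.0495
```

carry_out:
  series:
    - [0,0,0,0]

```text
time: 16.58
tcp_pos: [0.6119, 0.0251, 0.3255]
eef_rot: [178.3, -0.1, -93.6]
contact_force: [-0.3, -0.2, -3.0]
opening: 0.0494
```

```bash
python3 -c "
from h import *
gp((.6197,.0239,.087),87.1)"
```

```text
t 16.57 tcp [0.6119 0.0251 0.3255] rot [ 1.7827e+02 -1.1000e-01 -9.3580e+01] grasp [0.6072 0.0251 0.1706] F [-0.3 -0.2 -3. ] open 0.0494 J [ 17.4  24.8  -6.9  -0.6 -59.9 -20.6]
need cm [  0.78  -0.12 -23.85] by grasp [ 1.25 -0.12 -8.36]
turn 0.68
```

carry_out:
  series:
    - [1.2,-0.1,0,0.6]
    - [0,0,0,0]
    - [0,0,-1.3,0]
    - [0,0,-1.3,0]
    - [0,0,-1.3,0]
    - [0,0,-1.3,0]
    - [0,0,-1.3,0]
    - [0,0,0,0]
    - [0,0,0,0]

```text
time: 17.7
tcp_pos: [0.6225, 0.0262, 0.2548]
eef_rot: [178.1, -0.1, -92.7]
contact_force: [0.5, 0.4, -2.8]
opening: 0.0493
```

```bash
python3 -c "
from h import *
gp((.6197,.0239,.0855),87.1)"
```

```text
t 17.70 tcp [0.6225 0.0262 0.2548] rot [ 1.7807e+02 -1.4000e-01 -9.2740e+01] grasp [0.6172 0.0261 0.0998] F [ 0.5  0.4 -2.8] open 0.0493 J [ 17.2  30.1  -9.6  -0.7 -52.2 -19.5]
need cm [ -0.28  -0.23 -16.93] by grasp [ 0.25 -0.22 -1.43]
turn -0.16
```

carry_out:
  series:
    - [0.25,-0.22,0,0]
    - [0,0,0,0]
    - [0,0,-0.7,0]
    - [0,0,-0.5,0]
    - [0,0,0,0]
    - [0,0,0,0]

```text
time: 18.45
tcp_pos: [0.6255, 0.0238, 0.2432]
eef_rot: [178.2, -0.1, -92.7]
contact_force: [-0.6, 0.1, -2.4]
opening: 0.0497
```

```bash
python3 -c "
from h import *
gp((.6197,.0239,.0855),87.1)"
```

```text
t 18.45 tcp [0.6255 0.0238 0.2432] rot [ 1.7822e+02 -1.0000e-01 -9.2740e+01] grasp [0.6207 0.0238 0.0883] F [-0.6  0.1 -2.4] open 0.0497 J [ 16.9  31.   -9.8  -0.7 -50.9 -19.2]
need cm [-5.800e-01  1.000e-02 -1.577e+01] by grasp [-0.1   0.01 -0.28]
turn -0.16
```

carry_out:
  series:
    - [-0.1,0,-0.25,0]
    - [0,0,0,0]

```text
time: 18.7
tcp_pos: [0.6247, 0.0239, 0.2412]
eef_rot: [178.3, -0.1, -92.7]
contact_force: [-0.6, -0.1, -1.7]
opening: 0.0494
```

carry_out:
  series:
    - [0,0,0,0]
    - [0,0,0,0]
    - [0,0,0,0]
    - [0,0,0,0]
  grip: 100

```text
time: 19.2
tcp_pos: [0.6253, 0.024, 0.2426]
eef_rot: [178.5, -0.1, -92.7]
contact_force: [0.3, 0.0, -1.7]
opening: 0.0856
```

carry_out:
  series:
    - [0,0,1.5,0]
    - [0,0,3,0]
    - [0,0,4,0]
    - [0,0,1,0]
    - [-3.4,-3.5,0,-4]
    - [-3.4,-3.5,0,-4]
    - [-3.4,-3.5,0,0]
    - [-3.4,-3.5,0,0]
    - [-3.4,-3.5,0,0]
    - [-3,-3,0,0]
    - [0,0,0,0]
    - [0,0,0,0]

```text
time: 20.7
tcp_pos: [0.4172, -0.1856, 0.3453]
eef_rot: [178.7, -0.0, -100.9]
contact_force: [-0.6, 0.8, 0.1]
opening: 0.0854
```

```bash
python3 -c "
from h import *
gp((.4117,-.1878,.03),78.7)
im=eyes.capture('top');cv2.imwrite('pics/t5.png',im)
show(im,.05,(.4,.7,-.45,.45));print('2nd');show(im,.106,(.5,.7,-.2,.2))"
```

```text
t 20.70 tcp [ 0.4172 -0.1856  0.3453] rot [ 1.7873e+02 -1.0000e-02 -1.0089e+02] grasp [ 0.4139 -0.185   0.1904] F [-0.6  0.8  0.1] open 0.0854 J [ -3.5   9.2 -26.9  -0.2 -55.2  -7.2]
need cm [ -0.55  -0.22 -31.53] by grasp [ -0.22  -0.28 -16.04]
turn -0.41
px 302 167 area 15174 L 304.5 W 64.5 ang 87.1 xy mm 622.5 -26.6
px 384 166 area 4879 L 100.6 W 51.8 ang 79.0 xy mm 619.4 -312.2
px 366 190 area 961 L 48.1 W 21.6 ang 89.0 xy mm 538.0 -245.8
px 224 197 area 2357 L 51.5 W 50.0 ang 22.3 xy mm 520.1 244.4
px 411 197 area 3983 L 90.2 W 51.5 ang -80.3 xy mm 509.4 -400.7
px 351 208 area 9985 L 113.4 W 106.6 ang 86.6 xy mm 474.6 -194.5
px 177 207 area 4850 L 100.9 W 51.0 ang 75.8 xy mm 489.7 404.9
px 345 229 area 1655 L 63.6 W 31.9 ang 83.3 xy mm 404.4 -168.1
2nd
px 302 167 area 13957 L 292.0 W 61.8 ang 87.1 xy mm 609.9 -23.9
```

```bash
python3 -c "
from h import *
im=cv2.imread('pics/t5.png'); cv2.imwrite('pics/v5.png',cv2.resize(im[140:260,160:430],None,fx=2.9,fy=2.9))"
```

```text
(no output)
```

View pics/v5.png

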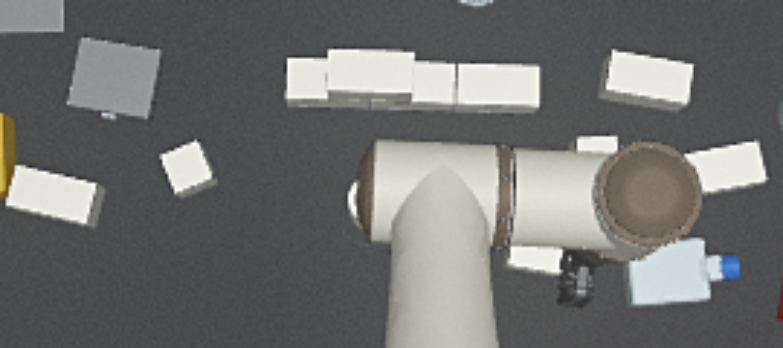

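carry_out:
  series:
    - [-0.2,-0.25,0,-0.4]
    - [0,0,0,0]
    - [0,0,-1.5,0]
    - [0,0,-1.5,0]
    - [0,0,-1.5,0]
    - [0,0,-1.5,0]
    - [0,0,-1.5,0]
    - [0,0,-1.5,0]
    - [0,0,-1.5,0]
    - [0,0,-1.5,0]
    - [0,0,-1.3,0]
    - [0,0,0,0]

```text
time: 22.25
tcp_pos: [0.4212, -0.1842, 0.2074]
eef_rot: [178.8, -0.0, -100.7]
contact_force: [-0.3, 0.2, 0.4]
opening: 0.0854
```

```bash
python3 -c "
from h import *
gp((.4117,-.1878,.03),78.7)"
```

```text
t 22.25 tcp [ 0.4212 -0.1842  0.2074] rot [ 1.7880e+02 -4.0000e-02 -1.0072e+02] grasp [ 0.418  -0.1837  0.0524] F [-0.3  0.2  0.4] open 0.0854 J [ -3.3  21.4 -35.9  -0.2 -34.   -7.2]
need cm [ -0.95  -0.36 -17.74] by grasp [-0.63 -0.41 -2.24]
turn -0.58
```

carry_out:
  series:
    - [-0.6,-0.4,0,-0.6]
    - [0,0,0,0]
    - [0,0,-0.9,0]
    - [0,0,-0.8,0]
    - [0,0,-0.5,0]
    - [0,0,0,0]
    - [0,0,0,0]

```text
time: 23.12
tcp_pos: [0.4154, -0.1885, 0.1849]
eef_rot: [179.0, -0.0, -101.3]
contact_force: [0.3, -0.4, 0.1]
opening: 0.0852
```

```bash
python3 -c "
from h import *
gp((.4117,-.1878,.03),78.7)"
```

```text
t 23.12 tcp [ 0.4154 -0.1885  0.1849] rot [ 1.7896e+02 -3.0000e-02 -1.0134e+02] grasp [ 0.4126 -0.188   0.03  ] F [ 0.3 -0.4  0.1] open 0.0852 J [ -3.9  23.5 -37.5  -0.2 -30.   -7.2]
need cm [ -0.37   0.07 -15.49] by grasp [-0.09  0.02  0.  ]
turn 0.04
```

carry_out:
  series:
    - [0,0,0,0]
    - [0,0,0,0]
    - [0,0,0,0]
    - [0,0,0,0]
    - [0,0,0,0]
    - [0,0,0,0]
  grip: 0

```text
time: 23.88
tcp_pos: [0.4154, -0.1885, 0.1855]
eef_rot: [179.0, -0.0, -101.3]
contact_force: [-1.3, -0.4, 1.3]
opening: 0.0494
```

carry_out:
  series:
    - [0,0,1.5,0]
    - [0,0,3,0]
    - [0,0,4,0]
    - [0,0,4,0]
    - [0,0,1,0]
    - [4,2.1,0,4]
    - [4,2.1,0,4]
    - [4,2.1,0,0]
    - [4,2.1,0,0]
    - [4,2.1,0,0]
    - [0,0,0,0]
    - [0,0,0,0]

```text
time: 25.38
tcp_pos: [0.6146, -0.0792, 0.3083]
eef_rot: [177.3, 0.1, -93.5]
contact_force: [-0.4, -0.5, -1.5]
opening: 0.0494
```

```bash
python3 -c "
from h import *
gp((.6145,-.0789,.0855),87.1)"
```

```text
t 25.38 tcp [ 0.6146 -0.0792  0.3083] rot [ 1.7727e+02  1.0000e-01 -9.3480e+01] grasp [ 0.6073 -0.0785  0.1534] F [-0.4 -0.5 -1.5] open 0.0494 J [  7.5  26.6  -6.6  -0.7 -59.4 -10.6]
need cm [-1.000e-02  3.000e-02 -2.228e+01] by grasp [ 0.72 -0.04 -6.79]
turn 0.58
```

carry_out:
  series:
    - [0.65,0,0,0.5]
    - [0,0,0,0]
    - [0,0,-1.2,0]
    - [0,0,-1.2,0]
    - [0,0,-1.2,0]
    - [0,0,-1,0]
    - [0,0,-0.6,0]
    - [0,0,0,0]
    - [0,0,0,0]

```text
time: 26.5
tcp_pos: [0.6189, -0.081, 0.2514]
eef_rot: [177.1, 0.1, -93.1]
contact_force: [0.0, 1.4, -1.8]
opening: 0.0495
```

```bash
python3 -c "
from h import *
gp((.6145,-.0789,.0855),87.1)"
```

```text
t 26.50 tcp [ 0.6189 -0.081   0.2514] rot [ 1.7706e+02  9.0000e-02 -9.3090e+01] grasp [ 0.611  -0.0803  0.0966] F [ 0.   1.4 -1.8] open 0.0495 J [  7.3  30.6  -9.2  -0.8 -53.1  -9.9]
need cm [ -0.44   0.21 -16.59] by grasp [ 0.35  0.14 -1.11]
turn 0.19
```

carry_out:
  series:
    - [0.33,0.12,0,0.2]
    - [0,0,0,0]
    - [0,0,-0.5,0]
    - [0,0,-0.4,0]
    - [0,0,0,0]
    - [0,0,0,0]

```text
time: 27.25
tcp_pos: [0.6227, -0.0796, 0.2427]
eef_rot: [177.2, 0.1, -92.9]
contact_force: [-0.2, 1.4, -2.1]
opening: 0.0497
```

```bash
python3 -c "
from h import *
gp((.6145,-.0789,.0855),87.1)"
```

```text
t 27.25 tcp [ 0.6227 -0.0796  0.2427] rot [ 1.7717e+02  1.1000e-01 -9.2870e+01] grasp [ 0.6151 -0.0789  0.0879] F [-0.2  1.4 -2.1] open 0.0497 J [  7.3  31.4  -9.2  -0.8 -52.2  -9.7]
need cm [ -0.82   0.07 -15.72] by grasp [-0.06  0.   -0.24]
turn -0.03
```

carry_out:
  series:
    - [0,0,-0.2,0]
    - [0,0,0,0]

```text
time: 27.5
tcp_pos: [0.6229, -0.0794, 0.2425]
eef_rot: [177.2, 0.1, -92.8]
contact_force: [0.2, -0.9, -1.7]
opening: 0.0497
```

carry_out:
  series:
    - [0,0,0,0]
    - [0,0,0,0]
    - [0,0,0,0]
    - [0,0,0,0]
  grip: 100

```text
time: 28.0
tcp_pos: [0.6235, -0.0795, 0.2432]
eef_rot: [177.4, 0.1, -92.8]
contact_force: [-0.3, -0.4, 0.6]
opening: 0.0856
```

carry_out:
  series:
    - [0,0,1.5,0]
    - [0,0,3,0]
    - [0,0,4,0]
    - [0,0,1,0]
    - [-2.2,-4.1,0,2.5]
    - [-2.2,-4.1,0,2.5]
    - [-2.2,-4.1,0,0]
    - [-2.2,-4,0,0]
    - [0,0,0,0]
    - [0,0,0,0]

```text
time: 29.25
tcp_pos: [0.532, -0.2459, 0.3457]
eef_rot: [177.6, 0.1, -87.5]
contact_force: [0.0, -0.2, 1.0]
opening: 0.0849
```

```bash
python3 -c "
from h import *
gp((.5234,-.2458,.03),92.3)
im=eyes.capture('top');cv2.imwrite('pics/t6.png',im)
s=eyes.capture('side');cv2.imwrite('pics/s6.png',s)
show(im,.05,(.4,.7,-.45,.45));print('sl');show(im,.107,(.44,.5,-.0,.05))
cv2.imwrite('pics/v6.png',np.vstack([cv2.resize(im[150:190,240:370],None,fx=6,fy=6),cv2.resize(s[170:250,210:310],(780,330))]))"
```

```text
t 29.25 tcp [ 0.532  -0.2459  0.3457] rot [ 1.776e+02  8.000e-02 -8.752e+01] grasp [ 0.5255 -0.246   0.1908] F [ 0.  -0.2  1. ] open 0.0849 J [ -8.9  21.5  -9.6   0.5 -61.3  11.1]
need cm [-8.600e-01  1.000e-02 -3.157e+01] by grasp [ -0.21   0.02 -16.08]
turn -0.18
px 375 156 area 10296 L 119.7 W 107.3 ang 81.6 xy mm 655.1 -283.1
px 285 165 area 9248 L 206.3 W 63.3 ang 87.6 xy mm 628.6 31.6
px 366 194 area 2347 L 51.8 W 49.8 ang 1.8 xy mm 523.6 -245.7
px 224 197 area 2362 L 51.5 W 50.0 ang 22.3 xy mm 520.1 244.4
px 408 198 area 4881 L 100.9 W 51.7 ang -80.5 xy mm 507.2 -392.0
px 177 207 area 4865 L 101.2 W 51.2 ang 75.7 xy mm 489.7 404.9
px 288 208 area 2572 L 57.6 W 57.5 ang 20.8 xy mm 477.3 24.0
sl
px 288 208 area 2362 L 55.2 W 55.1 ang 20.8 xy mm 470.4 24.6
```

View pics/v6.png

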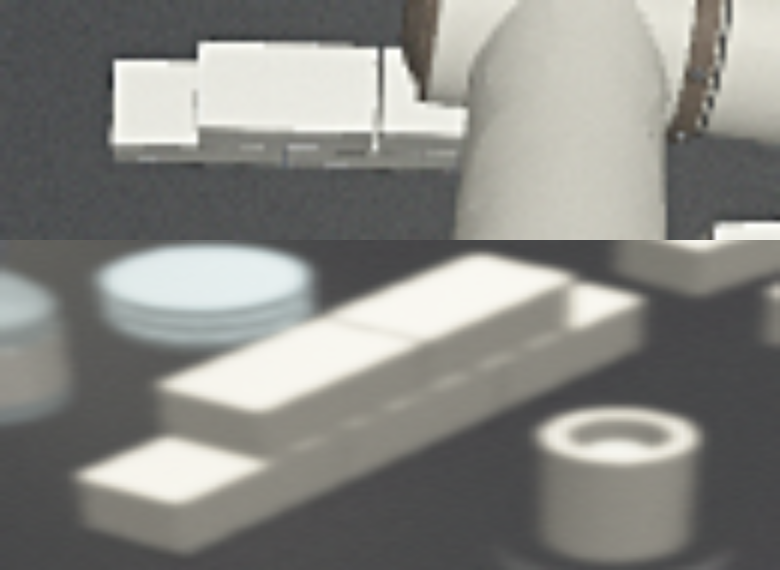

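carry_out:
  series:
    - [-0.4,0,0,0]
    - [0,0,0,0]
    - [0,0,-1.5,0]
    - [0,0,-1.5,0]
    - [0,0,-1.5,0]
    - [0,0,-1.5,0]
    - [0,0,-1.5,0]
    - [0,0,-1.5,0]
    - [0,0,-1.5,0]
    - [0,0,-1.5,0]
    - [0,0,-1.3,0]
    - [0,0,0,0]

```text
time: 30.85
tcp_pos: [0.5287, -0.2431, 0.2009]
eef_rot: [177.4, 0.1, -87.3]
contact_force: [-0.1, 0.4, -0.4]
opening: 0.0853
```

```bash
python3 -c "
from h import *
gp((.5235,-.2458,.03),92)"
```

```text
t 30.85 tcp [ 0.5287 -0.2431  0.2009] rot [ 1.7736e+02  1.5000e-01 -8.7260e+01] grasp [ 0.5215 -0.243   0.046 ] F [-0.1  0.4 -0.4] open 0.0853 J [ -8.7  30.9 -18.7   0.6 -43.   11. ]
need cm [ -0.52  -0.27 -17.09] by grasp [ 0.2  -0.28 -1.6 ]
turn -0.74
```

carry_out:
  series:
    - [0.2,-0.26,0,-0.7]
    - [0,0,0,0]
    - [0,0,-0.8,0]
    - [0,0,-0.6,0]
    - [0,0,0,0]
    - [0,0,0,0]

```text
time: 31.6
tcp_pos: [0.5315, -0.2461, 0.1875]
eef_rot: [177.6, 0.1, -88.0]
contact_force: [-0.1, 0.2, -0.3]
opening: 0.0853
```

carry_out:
  series:
    - [0,0,0,0]
    - [0,0,0,0]
    - [0,0,0,0]
    - [0,0,0,0]
    - [0,0,0,0]
    - [0,0,0,0]
  grip: 0

```text
time: 32.35
tcp_pos: [0.5316, -0.2461, 0.1882]
eef_rot: [177.6, 0.1, -88.0]
contact_force: [0.6, -1.0, 0.7]
opening: 0.0501
```

```bash
python3 -c "
from h import *
gp((.5235,-.2458,.03),92)"
```

```text
t 32.35 tcp [ 0.5316 -0.2461  0.1882] rot [ 1.7761e+02  7.0000e-02 -8.7980e+01] grasp [ 0.5251 -0.2461  0.0333] F [ 0.6 -1.   0.7] open 0.0501 J [ -8.9  32.2 -18.7   0.6 -41.5  10.5]
need cm [ -0.81   0.03 -15.82] by grasp [-0.16  0.03 -0.33]
turn -0.02
```

carry_out:
  series:
    - [0,0,1.5,0]
    - [0,0,3,0]
    - [0,0,4,0]
    - [0,0,4,0]
    - [0,0,1,0]
    - [2.1,2.2,0,-2.4]
    - [2.1,2.2,0,-2.4]
    - [2.1,2.2,0,0]
    - [2.1,2.2,0,0]
    - [0,0,0,0]
    - [0,0,0,0]

```text
time: 33.72
tcp_pos: [0.6135, -0.1551, 0.3257]
eef_rot: [177.0, 0.3, -93.2]
contact_force: [0.6, 0.1, -1.4]
opening: 0.05
```

```bash
python3 -c "
from h import *
gp((.6106,-.1556,.0855),87.1)"
```

```text
t 33.73 tcp [ 0.6135 -0.1551  0.3257] rot [177.02   0.27 -93.16] grasp [ 0.6055 -0.154   0.1709] F [ 0.6  0.1 -1.4] open 0.0500 J [  0.3  26.9  -3.4  -0.5 -62.6  -3.3]
need cm [ -0.29  -0.05 -24.02] by grasp [ 0.51 -0.16 -8.54]
turn 0.26
```

carry_out:
  series:
    - [0.5,-0.15,0,0.2]
    - [0,0,0,0]
    - [0,0,-1.2,0]
    - [0,0,-1.2,0]
    - [0,0,-1.2,0]
    - [0,0,-1.2,0]
    - [0,0,-1,0]
    - [0,0,-0.6,0]
    - [0,0,0,0]
    - [0,0,0,0]

```text
time: 34.98
tcp_pos: [0.617, -0.1586, 0.2558]
eef_rot: [176.8, 0.3, -93.1]
contact_force: [-0.4, -0.5, -1.1]
opening: 0.0501
```

```bash
python3 -c "
from h import *
gp((.6106,-.1556,.0893),87.1)"
```

```text
t 34.98 tcp [ 0.617  -0.1586  0.2558] rot [176.81   0.27 -93.11] grasp [ 0.6085 -0.1574  0.101 ] F [-0.4 -0.5 -1.1] open 0.0501 J [  0.   31.4  -7.   -0.5 -54.8  -2.8]
need cm [ -0.64   0.3  -16.65] by grasp [ 0.21  0.18 -1.17]
turn 0.21
```

carry_out:
  series:
    - [0.2,0.15,0,0.2]
    - [0,0,0,0]
    - [0,0,-0.6,0]
    - [0,0,-0.4,0]
    - [0,0,0,0]
    - [0,0,0,0]

```text
time: 35.72
tcp_pos: [0.6194, -0.157, 0.2461]
eef_rot: [176.9, 0.3, -92.9]
contact_force: [-0.6, -0.1, -1.1]
opening: 0.0497
```

```bash
python3 -c "
from h import *
gp((.6106,-.1556,.0893),87.1)"
```

```text
t 35.73 tcp [ 0.6194 -0.157   0.2461] rot [176.93   0.27 -92.89] grasp [ 0.6111 -0.1558  0.0913] F [-0.6 -0.1 -1.1] open 0.0497 J [  0.2  32.1  -7.2  -0.5 -53.7  -2.7]
need cm [ -0.88   0.14 -15.68] by grasp [-0.05  0.02 -0.2 ]
turn -0.01
```

carry_out:
  series:
    - [0,0,-0.2,0]
    - [0,0,0,0]

```text
time: 35.98
tcp_pos: [0.6195, -0.157, 0.2444]
eef_rot: [177.0, 0.3, -92.9]
contact_force: [0.9, -0.3, -0.8]
opening: 0.05
```

carry_out:
  series:
    - [0,0,0,0]
    - [0,0,0,0]
    - [0,0,0,0]
    - [0,0,0,0]
  grip: 100

```text
time: 36.48
tcp_pos: [0.6198, -0.1571, 0.245]
eef_rot: [177.1, 0.3, -92.9]
contact_force: [0.6, -0.1, 0.2]
opening: 0.0854
```

carry_out:
  series:
    - [0,0,1.5,0]
    - [0,0,3,0]
    - [0,0,4,0]
    - [0,0,1,0]
    - [-1.3,5.6,0,3.6]
    - [-1.3,5.6,0,3.6]
    - [-1.3,5.6,0,3.6]
    - [-1.3,5.6,0,3.6]
    - [-1.3,5.6,0,3.6]
    - [-1.3,5.6,0,3.6]
    - [-1.3,5.6,0,3.6]
    - [0,0,0,0]

```text
time: 37.98
tcp_pos: [0.5232, 0.245, 0.348]
eef_rot: [177.4, 0.3, -67.0]
contact_force: [0.2, 0.0, 0.8]
opening: 0.0855
```

carry_out:
  series:
    - [0,0,0,0]

```text
time: 38.1
tcp_pos: [0.5229, 0.2451, 0.3479]
eef_rot: [177.3, 0.3, -67.0]
contact_force: [-0.1, -0.5, 0.3]
opening: 0.0855
```

```bash
python3 -c "
from h import *
im=eyes.capture('top');cv2.imwrite('pics/t7.png',im)
gp((.5201,.2444,.03),112.3)
show(im,.05,(.4,.7,-.45,.45));print('sl');show(im,.107,(.44,.5,-.0,.05))"
```

```text
t 38.15 tcp [0.523  0.2448 0.3479] rot [177.33   0.26 -67.  ] grasp [0.5161 0.2426 0.1931] F [ 0.1 -0.   0.2] open 0.0853 J [ 40.9  20.7  -9.9  -1.2 -61.9 -17.3]
need cm [ -0.29  -0.04 -31.79] by grasp [  0.4    0.18 -16.31]
turn -0.7
px 296 165 area 13109 L 259.3 W 63.3 ang 87.6 xy mm 628.9 -5.8
px 384 166 area 4883 L 100.7 W 51.9 ang 78.7 xy mm 619.4 -312.3
px 341 166 area 2577 L 52.4 W 52.3 ang 88.1 xy mm 623.8 -163.9
px 172 186 area 10241 L 119.6 W 110.2 ang -48.5 xy mm 561.6 422.6
px 227 196 area 1199 L 51.9 W 28.5 ang 21.7 xy mm 523.9 233.3
px 408 198 area 4876 L 100.8 W 51.6 ang -80.5 xy mm 507.2 -392.0
px 288 208 area 2567 L 57.7 W 57.5 ang -66.8 xy mm 477.3 24.0
px 184 209 area 2437 L 59.3 W 51.2 ang 75.6 xy mm 481.9 381.9
sl
px 288 208 area 2357 L 55.3 W 55.1 ang -66.8 xy mm 470.5 24.6
```

carry_out:
  series:
    - [0.3,0.1,0,-0.5]
    - [0,0,0,0]
    - [0,0,-1.5,0]
    - [0,0,-1.5,0]
    - [0,0,-1.5,0]
    - [0,0,-1.5,0]
    - [0,0,-1.5,0]
    - [0,0,-1.5,0]
    - [0,0,-1.5,0]
    - [0,0,-1.5,0]
    - [0,0,-1.3,0]
    - [0,0,0,0]

```text
time: 39.65
tcp_pos: [0.5267, 0.242, 0.2035]
eef_rot: [177.1, 0.2, -67.9]
contact_force: [0.2, -0.2, 0.6]
opening: 0.0851
```

```bash
python3 -c "
from h import *
gp((.5201,.2444,.03),112.3)"
```

```text
t 39.65 tcp [0.5267 0.242  0.2035] rot [177.08   0.19 -67.88] grasp [0.5191 0.2395 0.0487] F [ 0.2 -0.2  0.6] open 0.0851 J [ 40.4  30.6 -17.9  -1.6 -44.2 -17.1]
need cm [ -0.66   0.24 -17.35] by grasp [ 0.1   0.49 -1.87]
turn 0.18
```

carry_out:
  series:
    - [0.1,0.45,0,0]
    - [0,0,0,0]
    - [0,0,-0.9,0]
    - [0,0,-0.7,0]
    - [0,0,0,0]
    - [0,0,0,0]

```text
time: 40.4
tcp_pos: [0.5283, 0.2472, 0.1879]
eef_rot: [177.3, 0.2, -67.9]
contact_force: [-0.2, -0.5, 0.4]
opening: 0.0854
```

carry_out:
  series:
    - [0,0,0,0]
    - [0,0,0,0]
    - [0,0,0,0]
    - [0,0,0,0]
    - [0,0,0,0]
    - [0,0,0,0]
  grip: 0

```text
time: 41.15
tcp_pos: [0.5284, 0.2473, 0.1887]
eef_rot: [177.3, 0.3, -67.9]
contact_force: [0.2, -0.3, 1.5]
opening: 0.0501
```

```bash
python3 -c "
from h import *
gp((.5201,.2444,.03),112.3)"
```

```text
t 41.15 tcp [0.5284 0.2473 0.1887] rot [177.34   0.26 -67.86] grasp [0.5214 0.2452 0.0338] F [ 0.2 -0.3  1.5] open 0.0501 J [ 40.7  32.1 -18.   -1.6 -42.4 -17.4]
need cm [ -0.83  -0.29 -15.87] by grasp [-0.13 -0.08 -0.38]
turn 0.16
```

carry_out:
  series:
    - [0,0,1.5,0]
    - [0,0,3,0]
    - [0,0,4,0]
    - [0,0,4,-4]
    - [0,0,1,-4]
    - [2,-2.8,0,-4]
    - [2,-2.8,0,-4]
    - [2,-2.8,0,-4]
    - [2,-2.8,0,-4]
    - [2,-2.8,0,0]
    - [0,0,0,0]
    - [0,0,0,0]

```text
time: 42.65
tcp_pos: [0.6281, 0.1019, 0.337]
eef_rot: [177.6, 0.5, -92.6]
contact_force: [0.6, -0.3, -1.8]
opening: 0.05
```

```bash
python3 -c "
from h import *
gp((.6236,.1006,.087),87.1)"
```

```text
t 42.65 tcp [0.6281 0.1019 0.337 ] rot [177.55   0.5  -92.59] grasp [0.6216 0.1035 0.1822] F [ 0.6 -0.3 -1.8] open 0.0500 J [ 23.4  26.5  -1.9  -1.7 -63.6 -25.2]
need cm [ -0.45  -0.13 -25.  ] by grasp [ 0.2  -0.29 -9.52]
turn -0.31
```

carry_out:
  series:
    - [0.2,-0.25,0,-0.3]
    - [0,0,0,0]
    - [0,0,-1.2,0]
    - [0,0,-1.2,0]
    - [0,0,-1.2,0]
    - [0,0,-1.2,0]
    - [0,0,-1.2,0]
    - [0,0,-1,0]
    - [0,0,-0.6,0]
    - [0,0,0,0]
    - [0,0,0,0]

```text
time: 44.02
tcp_pos: [0.6288, 0.1014, 0.2549]
eef_rot: [177.4, 0.5, -92.7]
contact_force: [0.1, -0.1, -1.9]
opening: 0.05
```

```bash
python3 -c "
from h import *
gp((.6236,.1006,.0898),87.1)"
```

```text
t 44.02 tcp [0.6288 0.1014 0.2549] rot [177.43   0.46 -92.72] grasp [0.6219 0.103  0.1001] F [ 0.1 -0.1 -1.9] open 0.0500 J [ 23.4  31.3  -6.8  -1.9 -54.  -24.9]
need cm [ -0.52  -0.08 -16.51] by grasp [ 0.17 -0.24 -1.03]
turn -0.18
```

carry_out:
  series:
    - [0.17,-0.22,0,-0.2]
    - [0,0,0,0]
    - [0,0,-0.5,0]
    - [0,0,-0.3,0]
    - [0,0,0,0]
    - [0,0,0,0]

```text
time: 44.78
tcp_pos: [0.6308, 0.0991, 0.2475]
eef_rot: [177.5, 0.5, -92.9]
contact_force: [1.7, -0.1, -1.5]
opening: 0.0502
```

```bash
python3 -c "
from h import *
gp((.6236,.1006,.0898),87.1)"
```

```text
t 44.77 tcp [0.6308 0.0991 0.2475] rot [177.54   0.51 -92.93] grasp [0.6242 0.1008 0.0926] F [ 1.7 -0.1 -1.5] open 0.0502 J [ 23.1  31.9  -7.   -1.9 -53.2 -24.8]
need cm [ -0.72   0.15 -15.77] by grasp [-0.06 -0.02 -0.28]
turn 0.03
```

carry_out:
  series:
    - [0,0,-0.25,0]
    - [0,0,0,0]

```text
time: 45.02
tcp_pos: [0.6309, 0.0991, 0.245]
eef_rot: [177.6, 0.5, -92.9]
contact_force: [-0.0, -0.5, -1.9]
opening: 0.0494
```

carry_out:
  series:
    - [0,0,0,0]
    - [0,0,0,0]
    - [0,0,0,0]
    - [0,0,0,0]
  grip: 100

```text
time: 45.52
tcp_pos: [0.6313, 0.0992, 0.2459]
eef_rot: [177.7, 0.5, -92.9]
contact_force: [-1.2, 0.3, -0.4]
opening: 0.0854
```

carry_out:
  series:
    - [0,0,1.5,0]
    - [0,0,3,0]
    - [0,0,4,0]
    - [0,0,1,0]
    - [-2.2,5,0,-3.5]
    - [-2.2,5,0,-3.5]
    - [-2.2,5,0,-3.5]
    - [-2.2,5,0,0]
    - [-2.2,5,0,0]
    - [-2.2,4.8,0,0]
    - [0,0,0,0]
    - [0,0,0,0]

```text
time: 47.02
tcp_pos: [0.4933, 0.4038, 0.3486]
eef_rot: [177.8, 0.6, -103.9]
contact_force: [-0.1, -0.5, -0.2]
opening: 0.0854
```

```bash
python3 -c "
from h import *
gp((.4897,.4049,.035),75.8)
im=eyes.capture('top');cv2.imwrite('pics/t8.png',im)
s=eyes.capture('side');cv2.imwrite('pics/s8.png',s)
show(im,.05,(.4,.7,-.45,.45));print('sl');show(im,.107,(.44,.5,-.0,.05))
print('2nd');show(im,.106,(.55,.7,-.2,.2))
cv2.imwrite('pics/v8.png',np.vstack([cv2.resize(im[150:190,240:370],None,fx=6,fy=6),cv2.resize(s[170:250,210:310],(780,330))]))"
```

```text
t 47.02 tcp [0.4933 0.4038 0.3486] rot [ 177.81    0.59 -103.91] grasp [0.4879 0.4068 0.1937] F [-0.1 -0.5 -0.2] open 0.0854 J [ 53.4  25.8  -1.   -2.5 -63.5 -66.1]
need cm [ -0.36   0.11 -31.36] by grasp [  0.18  -0.19 -15.87]
turn -0.29
px 295 164 area 13462 L 265.1 W 63.8 ang 86.9 xy mm 631.2 -2.6
px 384 166 area 4884 L 100.7 W 51.9 ang 78.7 xy mm 619.4 -312.3
px 341 166 area 2577 L 52.4 W 52.3 ang 88.1 xy mm 623.9 -163.9
px 408 198 area 4875 L 100.8 W 51.6 ang -80.5 xy mm 507.2 -392.0
px 177 207 area 4819 L 100.9 W 51.2 ang 75.8 xy mm 489.5 404.5
px 288 208 area 2569 L 57.6 W 57.4 ang 21.6 xy mm 477.3 23.9
sl
px 288 208 area 2360 L 55.2 W 55.1 ang 21.6 xy mm 470.4 24.6
2nd
px 295 164 area 12382 L 254.2 W 61.2 ang 86.9 xy mm 618.2 -0.9
px 341 166 area 2371 L 50.2 W 50.1 ang 88.1 xy mm 611.1 -155.5
```

View pics/v8.png

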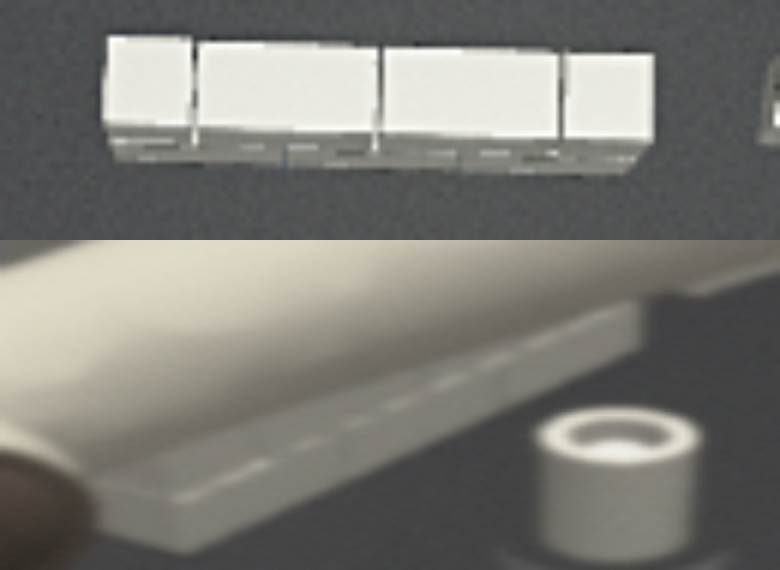

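The second course is complete, with four flat tops and thin, even joints at zoomed columns 195, 380 and 562. The sleeve is still home. Next, brick 1 for the third course.

carry_out:
  series:
    - [0.1,-0.1,0,-0.3]
    - [0,0,0,0]
    - [0,0,-1.5,0]
    - [0,0,-1.5,0]
    - [0,0,-1.5,0]
    - [0,0,-1.5,0]
    - [0,0,-1.5,0]
    - [0,0,-1.5,0]
    - [0,0,-1.5,0]
    - [0,0,-1.5,0]
    - [0,0,-1.2,0]
    - [0,0,0,0]

```text
time: 48.62
tcp_pos: [0.4959, 0.3987, 0.2053]
eef_rot: [177.7, 0.4, -104.6]
contact_force: [0.5, 0.1, 0.2]
opening: 0.0853
```

```bash
python3 -c "
from h import *
gp((.4896,.4048,.035),75.8)"
```

```text
t 48.62 tcp [0.4959 0.3987 0.2053] rot [ 177.71    0.38 -104.58] grasp [0.4901 0.4013 0.0504] F [0.5 0.1 0.2] open 0.0853 J [ 52.9  34.4  -9.2  -3.1 -46.9 -65.3]
need cm [ -0.63   0.61 -17.03] by grasp [-0.05  0.35 -1.54]
turn 0.38
```

carry_out:
  series:
    - [0,0.35,0,0.3]
    - [0,0,0,0]
    - [0,0,-0.9,0]
    - [0,0,-0.6,0]
    - [0,0,0,0]
    - [0,0,0,0]

```text
time: 49.38
tcp_pos: [0.4963, 0.403, 0.191]
eef_rot: [177.8, 0.6, -104.2]
contact_force: [0.2, -0.2, 0.3]
opening: 0.0855
```

carry_out:
  series:
    - [0,0,0,0]
    - [0,0,0,0]
    - [0,0,0,0]
    - [0,0,0,0]
    - [0,0,0,0]
    - [0,0,0,0]
  grip: 0

```text
time: 50.12
tcp_pos: [0.4964, 0.4032, 0.1917]
eef_rot: [177.8, 0.6, -104.2]
contact_force: [-0.4, -0.4, 1.3]
opening: 0.0498
```

```bash
python3 -c "
from h import *
gp((.4896,.4048,.035),75.8)"
```

```text
t 50.12 tcp [0.4964 0.4032 0.1917] rot [ 177.84    0.63 -104.23] grasp [0.4912 0.4063 0.0368] F [-0.4 -0.4  1.3] open 0.0498 J [ 53.1  35.6  -9.4  -3.1 -45.4 -65.1]
need cm [ -0.68   0.16 -15.67] by grasp [-0.16 -0.15 -0.18]
turn 0.03
```

carry_out:
  series:
    - [0,0,1.5,0]
    - [0,0,3,0]
    - [0,0,4,0]
    - [0,0,4,0]
    - [0,0,4,0]
    - [0,0,0,0]

```text
time: 50.88
tcp_pos: [0.4951, 0.4012, 0.3631]
eef_rot: [177.7, 0.5, -104.3]
contact_force: [0.7, 0.6, -2.7]
opening: 0.0496
```

carry_out:
  series:
    - [1.9,-4.7,0,2]
    - [1.9,-4.7,0,2]
    - [1.9,-4.7,0,2]
    - [1.9,-4.7,0,2]
    - [1.9,-4.7,0,2]
    - [1.9,-4.7,0,1]
    - [1.5,-3.7,0,0]
    - [0,0,0,0]
    - [0,0,0,0]

```text
time: 52.0
tcp_pos: [0.622, 0.0712, 0.3524]
eef_rot: [176.6, 0.1, -93.0]
contact_force: [0.1, -1.0, -1.8]
opening: 0.0497
```

```bash
python3 -c "
from h import *
gp((.6223,.0754,.14),87.1)"
```

```text
t 52.00 tcp [0.622  0.0712 0.3524] rot [ 1.7661e+02  1.2000e-01 -9.2980e+01] grasp [0.6128 0.072  0.1976] F [ 0.1 -1.  -1.8] open 0.0497 J [ 21.   25.1  -2.   -1.6 -66.  -23.3]
need cm [  0.03   0.42 -21.24] by grasp [ 0.95  0.34 -5.76]
turn 0.08
```

carry_out:
  series:
    - [0.9,0.5,0,0]
    - [0,0,0,0]
    - [0,0,-1.2,0]
    - [0,0,-1.2,0]
    - [0,0,-1.2,0]
    - [0,0,-0.6,0]
    - [0,0,0,0]
    - [0,0,0,0]

```text
time: 53.0
tcp_pos: [0.6304, 0.0798, 0.3058]
eef_rot: [176.4, 0.1, -92.7]
contact_force: [-0.7, -0.2, -2.3]
opening: 0.0494
```

```bash
python3 -c "
from h import *
gp((.6224,.0771,.1428),87.1)"
```

```text
t 53.00 tcp [0.6304 0.0798 0.3058] rot [ 1.7644e+02  9.0000e-02 -9.2710e+01] grasp [0.6208 0.0805 0.1511] F [-0.7 -0.2 -2.3] open 0.0494 J [ 21.5  28.3  -3.7  -1.8 -61.2 -23.3]
need cm [ -0.8   -0.27 -16.3 ] by grasp [ 0.16 -0.34 -0.83]
turn -0.19
```

carry_out:
  series:
    - [0.16,-0.33,0,-0.2]
    - [0,0,0,0]
    - [0,0,-0.5,0]
    - [0,0,0,0]
    - [0,0,0,0]

```text
time: 53.62
tcp_pos: [0.6323, 0.0761, 0.3018]
eef_rot: [176.6, 0.1, -92.9]
contact_force: [-1.2, -0.7, -1.6]
opening: 0.0497
```

```bash
python3 -c "
from h import *
gp((.6224,.0771,.1428),87.1)"
```

```text
t 53.62 tcp [0.6323 0.0761 0.3018] rot [ 1.7657e+02  1.4000e-01 -9.2940e+01] grasp [0.6231 0.077  0.147 ] F [-1.2 -0.7 -1.6] open 0.0497 J [ 21.1  28.6  -3.8  -1.7 -60.6 -23.1]
need cm [ -0.99   0.1  -15.9 ] by grasp [-0.07  0.01 -0.42]
turn 0.04
```

carry_out:
  series:
    - [-0.05,0,-0.3,0]
    - [0,0,-0.1,0]
    - [0,0,0,0]

```text
time: 54.0
tcp_pos: [0.6319, 0.0762, 0.2983]
eef_rot: [176.6, 0.1, -92.9]
contact_force: [-0.4, -0.6, -0.8]
opening: 0.0496
```

carry_out:
  series:
    - [0,0,0,0]
    - [0,0,0,0]
    - [0,0,0,0]
    - [0,0,0,0]
  grip: 100

```text
time: 54.5
tcp_pos: [0.6323, 0.0763, 0.2993]
eef_rot: [176.8, 0.2, -92.9]
contact_force: [-1.1, 1.0, 0.6]
opening: 0.0857
```

carry_out:
  series:
    - [0,0,1.5,0]
    - [0,0,3,0]
    - [0,0,4,0]
    - [0,0,0,0]
    - [0,-5.5,0,-2]
    - [0,-5.5,0,-2]
    - [0,-5.5,0,-2]
    - [0,-5.5,0,-2]
    - [0,-5.5,0,0]
    - [0,-5.5,0,0]
    - [0,-5.5,0,0]
    - [0,0,0,0]

```text
time: 56.0
tcp_pos: [0.6298, -0.3193, 0.3922]
eef_rot: [177.0, 0.2, -100.9]
contact_force: [-0.3, -0.1, 0.0]
opening: 0.0853
```

carry_out:
  series:
    - [0,0,0,0]

```text
time: 56.12
tcp_pos: [0.6296, -0.3194, 0.392]
eef_rot: [177.0, 0.3, -101.0]
contact_force: [0.3, -0.0, -0.1]
opening: 0.0854
```

```bash
python3 -c "
from h import *
im=eyes.capture('top');cv2.imwrite('pics/t9.png',im)
gp((.6194,-.3123,.035),78.8)
show(im,.05,(.4,.7,-.45,.45));print('sl');show(im,.107,(.44,.5,-.0,.05))
cv2.imwrite('pics/v9.png',cv2.resize(im[145:225,240:440],None,fx=4,fy=4))"
```

```text
t 56.17 tcp [ 0.6297 -0.3192  0.392 ] rot [ 176.98    0.24 -100.93] grasp [ 0.6218 -0.317   0.2372] F [-0.   0.1  0.4] open 0.0853 J [-13.8  31.2  13.5  -0.1 -75.4   2.9]
need cm [ -1.03   0.69 -35.7 ] by grasp [ -0.24   0.47 -20.22]
turn -0.27
px 294 163 area 13893 L 272.2 W 70.7 ang 81.9 xy mm 636.5 0.6
px 354 209 area 19626 L 163.7 W 146.0 ang -12.0 xy mm 472.7 -204.0
px 408 198 area 4885 L 100.8 W 51.6 ang -80.3 xy mm 507.2 -392.0
px 288 208 area 2572 L 57.6 W 57.5 ang 20.8 xy mm 477.3 24.0
sl
px 288 208 area 2362 L 55.2 W 55.1 ang 20.8 xy mm 470.4 24.7
```

View pics/v9.png

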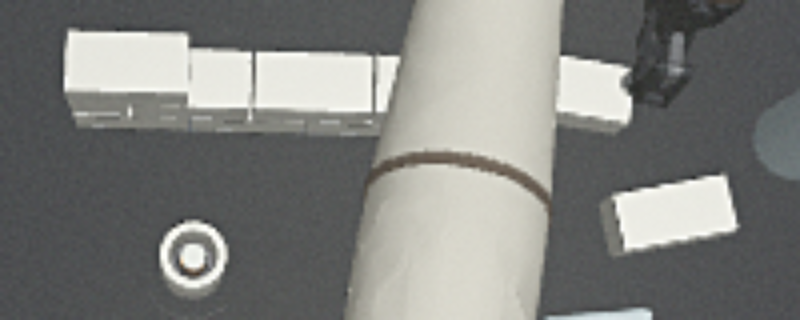

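carry_out:
  series:
    - [-0.2,0.45,0,-0.2]
    - [0,0,0,0]
    - [0,0,-2,0]
    - [0,0,-2,0]
    - [0,0,-2,0]
    - [0,0,-2,0]
    - [0,0,-2,0]
    - [0,0,-2,0]
    - [0,0,-2,0]
    - [0,0,-2,0]
    - [0,0,-1.5,0]
    - [0,0,0,0]

```text
time: 57.68
tcp_pos: [0.6303, -0.3022, 0.217]
eef_rot: [177.4, 0.2, -100.2]
contact_force: [0.5, -0.7, 0.1]
opening: 0.0854
```

```bash
python3 -c "
from h import *
gp((.6194,-.3123,.035),78.8)
print(plane('top',[[271.7,160.4]],.156),'want 622.3 75.4')"
```

```text
t 57.67 tcp [ 0.6303 -0.3022  0.217 ] rot [ 177.41    0.21 -100.17] grasp [ 0.6235 -0.3004  0.0622] F [ 0.5 -0.7  0.1] open 0.0854 J [-12.4  38.8   0.8  -0.1 -54.6   2.3]
need cm [ -1.09  -1.01 -18.2 ] by grasp [-0.41 -1.19 -2.72]
turn -1.03
[[0.62101219 0.07446116]] want 622.3 75.4
```

carry_out:
  series:
    - [-0.4,-1.1,0,-0.9]
    - [0,0,0,0]
    - [0,0,0,0]
    - [0,0,-0.9,0]
    - [0,0,-0.9,0]
    - [0,0,-0.6,0]
    - [0,0,0,0]
    - [0,0,0,0]

```text
time: 58.68
tcp_pos: [0.6267, -0.3141, 0.1938]
eef_rot: [177.6, 0.2, -101.1]
contact_force: [0.1, 0.2, -0.0]
opening: 0.0856
```

```bash
python3 -c "
from h import *
gp((.6194,-.3123,.035),78.8)"
```

```text
t 58.67 tcp [ 0.6267 -0.3141  0.1938] rot [ 1.7764e+02  1.7000e-01 -1.0111e+02] grasp [ 0.6205 -0.3125  0.0389] F [ 0.1  0.2 -0. ] open 0.0856 J [-13.5  40.4   0.1  -0.1 -52.1   2.4]
need cm [ -0.73   0.18 -15.88] by grasp [-0.11  0.02 -0.39]
turn -0.09
```

carry_out:
  series:
    - [-0.1,0,-0.3,0]
    - [0,0,0,0]

```text
time: 58.92
tcp_pos: [0.6258, -0.3141, 0.191]
eef_rot: [177.7, 0.2, -101.1]
contact_force: [0.8, -0.4, -0.1]
opening: 0.0854
```

carry_out:
  series:
    - [0,0,0,0]
    - [0,0,0,0]
    - [0,0,0,0]
    - [0,0,0,0]
    - [0,0,0,0]
    - [0,0,0,0]
  grip: 0

```text
time: 59.68
tcp_pos: [0.6259, -0.3142, 0.1918]
eef_rot: [177.8, 0.2, -101.1]
contact_force: [-0.6, 0.8, 1.0]
opening: 0.0496
```

```bash
python3 -c "
from h import *
gp((.6194,-.3123,.035),78.8)"
```

```text
t 59.67 tcp [ 0.6259 -0.3142  0.1918] rot [ 1.7776e+02  1.5000e-01 -1.0109e+02] grasp [ 0.6201 -0.3126  0.0369] F [-0.6  0.8  1. ] open 0.0496 J [-13.5  40.5  -0.1  -0.1 -51.7   2.4]
need cm [ -0.65   0.19 -15.68] by grasp [-0.07  0.03 -0.19]
turn -0.11
```

carry_out:
  series:
    - [0,0,1.5,0]
    - [0,0,3,0]
    - [0,0,4,0]
    - [0,0,4,0]
    - [0,0,4,0]
    - [0,0,0,0]

```text
time: 60.42
tcp_pos: [0.6238, -0.3136, 0.3623]
eef_rot: [177.5, 0.2, -101.2]
contact_force: [-0.5, -0.3, -2.8]
opening: 0.0496
```

carry_out:
  series:
    - [0,4.2,0,2]
    - [0,4.6,0,2]
    - [0,4.6,0,2]
    - [0,4.6,0,2]
    - [0,4.6,0,0]
    - [0,4.2,0,0]
    - [0,0,0,0]
    - [0,0,0,0]

```text
time: 61.42
tcp_pos: [0.6188, -0.038, 0.3523]
eef_rot: [176.5, 0.4, -93.2]
contact_force: [-0.7, 0.9, -2.9]
opening: 0.0496
```

```bash
python3 -c "
from h import *
gp((.6171,-.0278,.142),87.1)"
```

```text
t 61.42 tcp [ 0.6188 -0.038   0.3523] rot [176.5    0.39 -93.16] grasp [ 0.6094 -0.0364  0.1976] F [-0.7  0.9 -2.9] open 0.0496 J [ 11.2  24.5  -3.   -1.4 -65.8 -13.7]
need cm [ -0.17   1.02 -21.03] by grasp [ 0.77  0.86 -5.56]
turn 0.26
```

carry_out:
  series:
    - [0.75,0.75,0,0.2]
    - [0,0,0,0]
    - [0,0,0,0]

```text
time: 61.8
tcp_pos: [0.6268, -0.0323, 0.3514]
eef_rot: [176.4, 0.4, -93.1]
contact_force: [-0.0, -0.3, -1.9]
opening: 0.05
```

```bash
python3 -c "
from h import *
gp((.6171,-.0280,.1429),87.1)"
```

```text
t 61.80 tcp [ 0.6268 -0.0323  0.3514] rot [176.41   0.37 -93.15] grasp [ 0.6172 -0.0308  0.1967] F [-0.  -0.3 -1.9] open 0.0500 J [ 11.5  25.3  -1.8  -1.4 -66.2 -14.1]
need cm [ -0.97   0.43 -20.85] by grasp [-0.01  0.28 -5.38]
turn 0.25
```

carry_out:
  series:
    - [0,0.26,0,0.2]
    - [0,0,0,0]
    - [0,0,-0.9,0]
    - [0,0,-1,0]
    - [0,0,-1,0]
    - [0,0,-0.8,0]
    - [0,0,-0.4,0]
    - [0,0,0,0]
    - [0,0,0,0]

```text
time: 62.92
tcp_pos: [0.6265, -0.0304, 0.3066]
eef_rot: [176.3, 0.3, -93.0]
contact_force: [-0.7, 0.9, -1.9]
opening: 0.0497
```

```bash
python3 -c "
from h import *
gp((.6171,-.0280,.1429),87.1)"
```

```text
t 62.92 tcp [ 0.6265 -0.0304  0.3066] rot [176.32   0.35 -93.  ] grasp [ 0.6166 -0.0289  0.152 ] F [-0.7  0.9 -1.9] open 0.0497 J [ 11.7  27.6  -5.   -1.5 -60.9 -14. ]
need cm [ -0.94   0.24 -16.37] by grasp [ 0.05  0.09 -0.91]
turn 0.1
```

carry_out:
  series:
    - [0.05,0.05,-0.5,0]
    - [0,0,0,0]
    - [0,0,-0.3,0]
    - [0,0,-0.1,0]
    - [0,0,0,0]

```text
time: 63.55
tcp_pos: [0.6272, -0.0297, 0.2982]
eef_rot: [176.4, 0.4, -93.0]
contact_force: [0.1, 0.2, -1.4]
opening: 0.0498
```

```bash
python3 -c "
from h import *
gp((.6171,-.0280,.1429),87.1)"
```

```text
t 63.55 tcp [ 0.6272 -0.0297  0.2982] rot [176.42   0.36 -92.99] grasp [ 0.6176 -0.0282  0.1435] F [ 0.1  0.2 -1.4] open 0.0498 J [ 11.8  28.1  -5.5  -1.5 -59.8 -14. ]
need cm [ -1.01   0.17 -15.53] by grasp [-0.05  0.02 -0.06]
turn 0.09
```

carry_out:
  series:
    - [0,0,0,0]
    - [0,0,0,0]
    - [0,0,0,0]
    - [0,0,0,0]
  grip: 100

```text
time: 64.05
tcp_pos: [0.6278, -0.0298, 0.2998]
eef_rot: [176.6, 0.4, -93.0]
contact_force: [-0.9, 1.0, 0.2]
opening: 0.0857
```

carry_out:
  series:
    - [0,0,1.5,0]
    - [0,0,3,0]
    - [0,0,4,0]
    - [0,0,0,0]
    - [-1.5,-5,0,3]
    - [-1.5,-5,0,3]
    - [-1.5,-5,0,3]
    - [-1.5,-5,0,3]
    - [-1.5,-5,0,0]
    - [-1.5,-5,0,0]
    - [-1.2,-4.5,0,0]
    - [0,0,0,0]

```text
time: 65.55
tcp_pos: [0.5206, -0.3837, 0.3932]
eef_rot: [176.9, 0.4, -80.3]
contact_force: [0.9, 0.3, -0.3]
opening: 0.0856
```

carry_out:
  series:
    - [0,0,0,0]

```text
time: 65.68
tcp_pos: [0.5204, -0.3837, 0.3932]
eef_rot: [176.9, 0.4, -80.4]
contact_force: [-0.7, 0.1, 0.1]
opening: 0.0853
```

```bash
python3 -c "
from h import *
im=eyes.capture('top');cv2.imwrite('pics/t10.png',im)
gp((.5072,-.392,.035),99.6)
show(im,.05,(.4,.7,-.5,.45));print('sl');show(im,.107,(.44,.5,-.0,.05))
cv2.imwrite('pics/v10.png',cv2.resize(im[145:225,240:440],None,fx=4,fy=4))"
```

```text
t 65.72 tcp [ 0.5206 -0.3835  0.3932] rot [176.92   0.38 -80.34] grasp [ 0.5122 -0.3839  0.2384] F [-0.2  0.2  0.4] open 0.0854 J [-21.8  25.1   3.    1.4 -70.8  31. ]
need cm [ -1.34  -0.85 -35.82] by grasp [ -0.5   -0.81 -20.34]
turn -0.06
px 294 162 area 14290 L 269.4 W 67.1 ang 87.1 xy mm 641.3 -0.7
px 341 166 area 2579 L 52.4 W 52.3 ang 88.1 xy mm 623.8 -163.9
px 288 208 area 2575 L 57.7 W 57.5 ang -66.8 xy mm 477.3 24.0
sl
px 288 208 area 2365 L 55.3 W 55.1 ang -66.8 xy mm 470.4 24.6
```

View pics/v10.png

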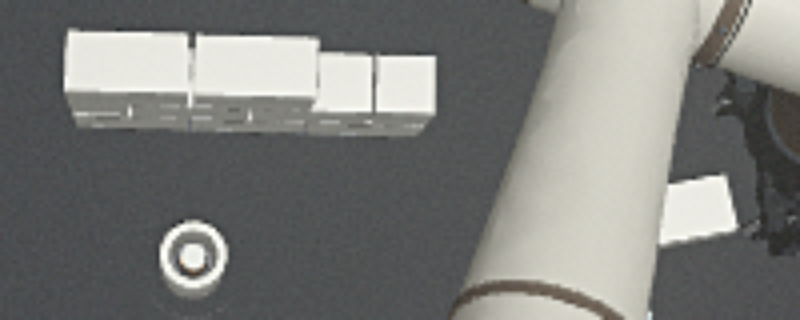

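carry_out:
  series:
    - [-0.4,-0.7,0,0]
    - [0,0,0,0]
    - [0,0,0,0]
    - [0,0,-2,0]
    - [0,0,-2,0]
    - [0,0,-2,0]
    - [0,0,-2,0]
    - [0,0,-2,0]
    - [0,0,-2,0]
    - [0,0,-2,0]
    - [0,0,-2,0]
    - [0,0,0,0]

```text
time: 67.22
tcp_pos: [0.5193, -0.3853, 0.2308]
eef_rot: [177.1, 0.2, -79.8]
contact_force: [0.3, 0.2, 0.2]
opening: 0.0854
```

```bash
python3 -c "
from h import *
gp((.5072,-.392,.035),99.6)"
```

```text
t 67.22 tcp [ 0.5193 -0.3853  0.2308] rot [177.12   0.23 -79.79] grasp [ 0.5116 -0.3861  0.076 ] F [0.3 0.2 0.2] open 0.0854 J [-22.   33.6  -8.    1.7 -51.   31.1]
need cm [ -1.21  -0.67 -19.58] by grasp [-0.44 -0.59 -4.1 ]
turn -0.61
```

carry_out:
  series:
    - [-0.4,-0.55,0,-0.5]
    - [0,0,0,0]
    - [0,0,0,0]
    - [0,0,-1,0]
    - [0,0,-1,0]
    - [0,0,-0.9,0]
    - [0,0,-0.8,0]
    - [0,0,0,0]
    - [0,0,0,0]

```text
time: 68.35
tcp_pos: [0.5159, -0.3914, 0.1937]
eef_rot: [177.3, 0.1, -80.3]
contact_force: [-0.5, -0.5, 0.4]
opening: 0.0855
```

```bash
python3 -c "
from h import *
gp((.5072,-.392,.035),99.6)"
```

```text
t 68.35 tcp [ 0.5159 -0.3914  0.1937] rot [ 1.7729e+02  8.0000e-02 -8.0270e+01] grasp [ 0.5086 -0.3924  0.0389] F [-0.5 -0.5  0.4] open 0.0855 J [-22.6  36.2  -9.5   1.9 -46.6  31. ]
need cm [ -0.87  -0.06 -15.87] by grasp [-0.14  0.04 -0.39]
turn -0.13
```

carry_out:
  series:
    - [-0.1,0,-0.3,0]
    - [0,0,0,0]

```text
time: 68.6
tcp_pos: [0.515, -0.3914, 0.191]
eef_rot: [177.3, 0.0, -80.3]
contact_force: [0.1, 0.3, 0.4]
opening: 0.0854
```

carry_out:
  series:
    - [0,0,0,0]
    - [0,0,0,0]
    - [0,0,0,0]
    - [0,0,0,0]
    - [0,0,0,0]
    - [0,0,0,0]
  grip: 0

```text
time: 69.35
tcp_pos: [0.5151, -0.3915, 0.192]
eef_rot: [177.4, -0.0, -80.3]
contact_force: [-0.1, -0.5, 0.9]
opening: 0.0497
```

```bash
python3 -c "
from h import *
gp((.5072,-.392,.035),99.6)"
```

```text
t 69.35 tcp [ 0.5151 -0.3915  0.192 ] rot [ 1.774e+02 -1.000e-02 -8.026e+01] grasp [ 0.5082 -0.3927  0.0371] F [-0.1 -0.5  0.9] open 0.0497 J [-22.7  36.3  -9.8   1.9 -46.2  31. ]
need cm [ -0.79  -0.05 -15.7 ] by grasp [-0.1   0.07 -0.21]
turn -0.14
```

carry_out:
  series:
    - [0,0,1.5,0]
    - [0,0,3,0]
    - [0,0,4,0]
    - [0,0,4,0]
    - [0,0,4,0]
    - [0,0,0,0]

```text
time: 70.1
tcp_pos: [0.5131, -0.3905, 0.363]
eef_rot: [177.2, 0.2, -80.3]
contact_force: [0.5, -0.6, -2.4]
opening: 0.0496
```

carry_out:
  series:
    - [1.7,4,0,-2.5]
    - [1.7,4.2,0,-2.5]
    - [1.7,4.2,0,-2.5]
    - [1.7,4.2,0,-2.5]
    - [1.7,4.2,0,-2.5]
    - [1.7,3.8,0,0]
    - [0,0,0,0]
    - [0,0,0,0]

```text
time: 71.1
tcp_pos: [0.6129, -0.1361, 0.3532]
eef_rot: [176.2, 0.5, -93.5]
contact_force: [-0.0, -0.7, -1.8]
opening: 0.0498
```

```bash
python3 -c "
from h import *
gp((.6119,-.1304,.142),87.1)"
```

```text
t 71.10 tcp [ 0.6129 -0.1361  0.3532] rot [176.24   0.54 -93.53] grasp [ 0.6028 -0.134   0.1985] F [-0.  -0.7 -1.8] open 0.0498 J [  2.   25.3  -1.8  -1.  -66.6  -5.1]
need cm [ -0.1    0.57 -21.12] by grasp [ 0.91  0.36 -5.65]
turn 0.63
```

carry_out:
  series:
    - [0.9,0.25,0,0.5]
    - [0,0,0,0]
    - [0,0,0,0]

```text
time: 71.47
tcp_pos: [0.6216, -0.1357, 0.3523]
eef_rot: [176.1, 0.5, -93.2]
contact_force: [-0.2, -0.5, -2.8]
opening: 0.0496
```

```bash
python3 -c "
from h import *
gp((.6119,-.1311,.1431),87.1)"
```

```text
t 71.47 tcp [ 0.6216 -0.1357  0.3523] rot [176.14   0.54 -93.2 ] grasp [ 0.6113 -0.1337  0.1977] F [-0.2 -0.5 -2.8] open 0.0496 J [  2.   26.1  -0.5  -1.  -67.2  -4.8]
need cm [ -0.97   0.46 -20.92] by grasp [ 0.06  0.26 -5.46]
turn 0.3
```

carry_out:
  series:
    - [0.1,0.22,0,0.2]
    - [0,0,0,0]
    - [0,0,-0.9,0]
    - [0,0,-1,0]
    - [0,0,-1,0]
    - [0,0,-0.8,0]
    - [0,0,-0.4,0]
    - [0,0,0,0]
    - [0,0,0,0]

```text
time: 72.6
tcp_pos: [0.6221, -0.134, 0.3077]
eef_rot: [176.0, 0.5, -93.0]
contact_force: [0.3, 0.3, -2.2]
opening: 0.0495
```

```bash
python3 -c "
from h import *
gp((.6119,-.1311,.1431),87.1)"
```

```text
t 72.60 tcp [ 0.6221 -0.134   0.3077] rot [176.05   0.54 -93.04] grasp [ 0.6116 -0.132   0.1531] F [ 0.3  0.3 -2.2] open 0.0495 J [  2.2  28.4  -3.6  -1.  -61.9  -4.7]
need cm [ -1.02   0.29 -16.46] by grasp [ 0.03  0.09 -1.  ]
turn 0.14
```

Now I'll lower, release, back off high and towards the base, and check everything.

carry_out:
  series:
    - [0,0.05,-0.5,0]
    - [0,0,0,0]
    - [0,0,-0.3,0]
    - [0,0,-0.2,0]
    - [0,0,0,0]

```text
time: 73.22
tcp_pos: [0.6224, -0.1334, 0.2985]
eef_rot: [176.2, 0.5, -93.0]
contact_force: [-0.4, 0.4, -0.6]
opening: 0.0498
```

```bash
python3 -c "
from h import *
gp((.6119,-.1311,.1431),87.1)"
```

```text
t 73.22 tcp [ 0.6224 -0.1334  0.2985] rot [176.19   0.53 -93.03] grasp [ 0.6122 -0.1314  0.1439] F [-0.4  0.4 -0.6] open 0.0498 J [  2.3  28.9  -4.2  -1.  -60.7  -4.7]
need cm [ -1.05   0.23 -15.54] by grasp [-0.03  0.03 -0.08]
turn 0.13
```

carry_out:
  series:
    - [0,0,0,0]
    - [0,0,0,0]
    - [0,0,0,0]
    - [0,0,0,0]
  grip: 100

```text
time: 73.72
tcp_pos: [0.6229, -0.1336, 0.2998]
eef_rot: [176.3, 0.5, -93.0]
contact_force: [-0.4, 0.6, -0.2]
opening: 0.0853
```

carry_out:
  series:
    - [0,0,1.5,0]
    - [0,0,3,0]
    - [0,0,4,0]
    - [0,0,0,0]
    - [-2,-5,0,0]
    - [-2,-5,0,0]
    - [-2,-5,0,0]
    - [-2,-5,0,0]
    - [-2,-5,0,0]
    - [-2,-5,0,0]
    - [0,0,0,0]
    - [0,0,0,0]

```text
time: 75.22
tcp_pos: [0.4976, -0.4408, 0.3929]
eef_rot: [176.6, 0.5, -92.8]
contact_force: [0.4, 0.7, -0.4]
opening: 0.0856
```

```bash
python3 -c "
from h import *
im=eyes.capture('top');cv2.imwrite('pics/t11.png',im)
s=eyes.capture('side');cv2.imwrite('pics/s11.png',s)
show(im,.05,(.4,.7,-.5,.45));print('3rd');show(im,.156,(.55,.7,-.3,.3));print('sl');show(im,.107,(.44,.5,-.0,.05))
cv2.imwrite('pics/v11.png',np.vstack([cv2.resize(im[145:190,240:370],None,fx=6,fy=6),cv2.resize(s[150:260,210:340],(780,330))]))"
```

```text
px 287 161 area 11726 L 221.8 W 67.0 ang 87.1 xy mm 644.8 23.1
px 335 162 area 5719 L 108.7 W 55.9 ang 86.7 xy mm 636.5 -144.3
px 288 208 area 2572 L 57.8 W 57.5 ang 21.9 xy mm 477.3 23.9
3rd
px 287 161 area 9979 L 204.6 W 61.8 ang 87.1 xy mm 619.1 24.4
px 335 162 area 4867 L 100.3 W 51.6 ang 86.7 xy mm 611.4 -130.0
sl
px 288 208 area 2363 L 55.4 W 55.1 ang 21.9 xy mm 470.4 24.6
```

View pics/v11.png

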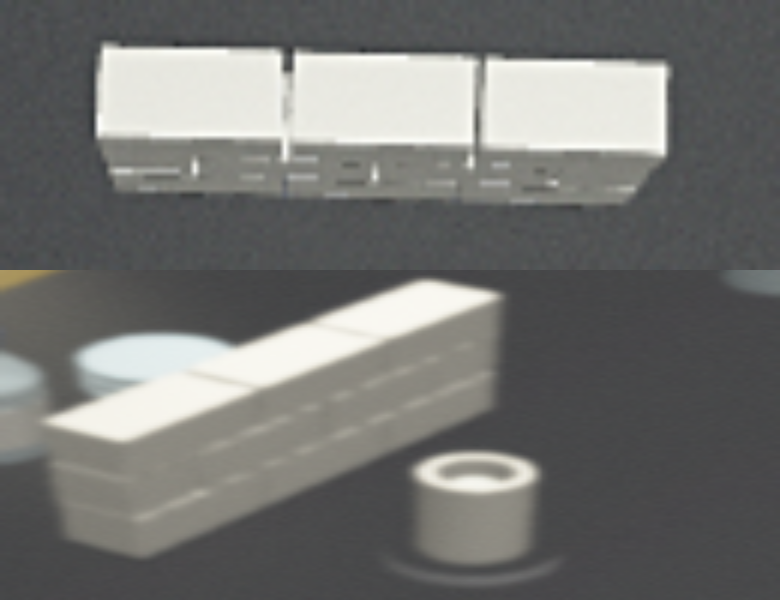

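```bash
python3 -c "
from h import *
print(order.finish_job())"
```

```text
the job is handed in; nothing more can be done
None
```

The job is handed in, at about 75 s of the 210 s; the hand-in reports no verdict. The sleeve is home over the vial, and all seven loose bricks are in the wall. The second course has two full bricks and two halves, and the third has the three full bricks left over.

What the last checks showed:
- **Sleeve:** its centre measures (470.4, 24.6) mm against about (471.5, 24.7) for the vial, an offset of about 1 mm. In the side view it stands upright on the foot.
- **Third course:** the -y brick reads (611.4, -130.0) mm against its place at (611.9, -129.4). The middle and +y pair is centred at (619.1, 24.4) against (619.7, 23.4) and is 204.6 mm long, against a nominal 202. The bricks are turned at most about 0.5° from the wall's line.
- **Second course:** this was checked before the third went on. The -y half was within about 1 mm of its place, and all the joints were thin and even.
- **Joints:** I set the end bricks 0.5 to 1 mm wide of nominal on purpose, so the joints are slightly open, about 2.5 to 3 mm, and well inside the 8 mm limit.
- **Everything else:** I saw no knock to the sleeve or half bricks during the run, and the gripper ended clear of everything. The bystanders were not re-measured at the end, but the arm kept clear of them.

No check failed or disagreed. One thing did drift: the tool ended tilted by about 4°, but the bricks settled flat on release.

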